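# Seat the sensor board in the sorting station's dock

## Robot

A 7-joint arm with a two-finger parallel gripper is mounted at the origin on the work surface. World frame = base frame: x ahead of the robot, y to its left, z up, the work surface at z = 0. Lengths are in m, angles in rad, forces in N, time in s.
With the tool pointing down it reaches from about 0.425 to 0.825 m from the base axis. Payload 3.6 kg.
Tool frame: the origin (TCP) lies at the very end of the fingers, on their centre line; the grasp point (between the pads) lies 19 mm behind it (arm.hold_point_z is the distance from the TCP to the grasp point, in m); z points along the fingers, y is the direction in which the jaws open and shut (so a half turn about z gives the same grasp; the last joint's range is limited). The gripper opens to 93 mm and grips with 3 to 60 N. Pads are 15 mm wide; open, the fingers measure 128 mm over their backs; the gripper's body (75 mm by 188 mm) begins 65 mm behind the grasp point.
Start: joints at [-1.236, 0.615, -0.013, 1.423, 0.008, 1.103, -0.04], TCP at [0.23, 0.608, 0.219] pointing down, gripper open.
Joint ranges: [-3.12, 3.12], [-0.3, 2.06], [-1.34, 1.32], [0.26, 2.42], [-1.36, 4.5], [0.01, 1.98], [-2.84, 2.84]. Speed limits (rad/s): [2.79, 2.79, 3.14, 3.14, 3.14, 3.14, 3.14].

## Interface

Orientations are given as a rotation vector (axis times angle).
In Python, from bench import get_obs, imaging, arm gives the robot as it stands. The module is installed in compiled form; this text tells all that it offers.
- The arm moves only by the tool send_rows, never from a script. Its argument "commands" is a list of rows, each an object of numbers: "x", "y", "z": the shift along the tool's x, y, z in cm; "roll": the turn about the tool's z in rad; "grip": the gripper's target within -1 to 1 (fully open at 1, half-way at 0, shut at -1). In form: [{"x": .., "y": .., "z": .., "roll": .., "grip": ..}, ...]. A call has 1 to 12 rows; each row shifts and turns the pose as measured when the row begins, along the tool's axes as they then stand; what a row does not reach is not made up. A row lasts 1/8 s, in which the tool goes at most 62.5 mm and 10.7 degrees, less where a joint would pass 70% of its speed; a pose out of reach is approached as far as the arm can. A call with a gripper value outside its range is refused whole. The fingers move at their own pace and stop on an object; "newtons" is the grip in N (left out, the last holds). Time passes only in rows, so rows that do not move let the fingers close. It gives the time, the measured TCP pose, the force and the opening at its end, in the units of the state.
- get_obs(): the state, without advancing time (a new reading comes with each control period).
- imaging.capture(name): name is "scene" or "side" or "wrist"; returns a dict with "img" (420x560x3 uint8, red, green, blue), "fov_y" (degrees; the focal length in pixels is half the picture's height over the tangent of half this angle, whatever the lens; pixels are square), "cx", "cy" (the principal point, pixels), "dist_coeffs" ([k1, k2, p1, p2, k3] as OpenCV has them; the pictures are not rectified), "view" (4x4, takes a point from world to camera coordinates). Camera axes: x right, y down, z forward; pixel columns grow to the right and rows downward; lengths in m; the calibration is good to about 2 mm. A picture is of the moment at which its call begins. There is no depth.
- arm.finish_job(): hands the job in, once; it reports no verdict.
The state is a dict: "time_s": time; "joint_positions": joint angles; "joint_vel": joint speeds; "joint_efforts": joint torques, N m; "eef_pos": TCP position; "tool_rot": TCP orientation; "wrist_force": force on the tool from outside, world axes, zero at the start; "moment": the same for the moment, N m; "gripper_width": finger opening in m.
Only numpy, scipy, OpenCV 4.12 (cv2) and the standard library are available. Lean on these libraries where they do the work, as an engineer would, in place of code of your own. Each camera call takes 0.05 s, during which the arm holds its last target.

## Task

Put the loose sensor board into the open dock: slide it along the two card guides, bare contact edge first, until you feel it butt against the strip in the connector - press it gently against that, do not force it in by hand. Then let go and swing both ejector levers in as far as they go, without straining them, so that they drive the board fully home; leave the other things on the counter where they are.

Things in the scene. Friction and masses are not known exactly. Their poses are not given: they have to be found in the camera images.
- board: Loose sensor board, about 0.2 kg: flat plate 110 (x) x 100 (y) x 4 mm, lying flat, with an upright bar to grip near its rear edge. Origin: centre of its underside. +x points to the bare contact edge that goes in first (front edge x = +55 mm, rear edge x = -55 mm). Chips on it are under 5 mm tall.
- board_bar (a point): Middle of the top of the board's upright aluminium grip bar (at x = -45 mm, y = 0, z = 42 mm of the board): 12 mm thick along the board's x, 56 mm long along y, 4 to 42 mm above the board's underside.
- dock: Fixed dock, base 232 x 124 x 6 mm on the counter (x = -140 to +92 mm). Origin: at the counter, right under the board's origin when fully home (board origin at x = 0, y = 0, z = 14 mm). +x is the way the board is pushed in. The board's edges slide on two ledges, tops 14 mm above the counter, |y| = 40 to 62 mm, full length, ordinary friction.
- lay_in (a point): Point in the dock's mid plane at ledge height, x = -106 mm: from x = -140 to -46 mm the ledges are open from above, and a board laid down with its origin here rests on them with its front edge still short of the guides. Axes as the dock.
- guide_mouth (a point): Start of the two card guides, mid plane, ledge height, dock x = -30 mm; they run to x = +32 mm. Side walls at |y| = 51.2 mm (1.2 mm play a side); lips over the board's edges, |y| above 46 mm, 1.5 mm above the board, tops at z = 24 mm. Before it, x = -50 to -30 mm, the walls flare to |y| = 56 mm and the lips tilt up to z = 28 mm.
- connector: Black hood at the dock's far end, x = 32 to 90 mm, 132 wide, 33 high; frame as the dock. Under it a stiff contact strip meets the board's front edge somewhere from 18 to 5 mm before home (differs each time, not measured: feel for it). It yields at about 24 N and stays. Press the board on it by hand with more than 5 N but never more than 15 N; the levers do the rest.
- lever_left (a joint): Left (+y) ejector lever, rad: 0 = closed (stop), handle pointing to the dock's -x; grows to 1.35 (stop) as the handle swings outwards to the dock's +y. Starts open (1.1 or more), stays where left (3 N). Near the end its nose, 28 mm inward of the hinge, drives the board's rear edge, and at 0 the board is home: takes about 10 to 20 N at the tab; never use over 45 N.
- lever_right (a joint): Right (-y) ejector lever, the mirror image: 0 = closed (stop), handle pointing to the dock's -x; grows to 1.35 as the handle swings outwards to the dock's -y. Same forces and behaviour.
- lever_left_tab (a point): Centre of the upright thumb tab near the end of the left lever's handle, 54 mm from the hinge axis, 36.5 mm above the counter: tab 16 mm along the handle, 10 mm thick across it, 14.5 to 46.5 mm above the counter. The handle bar is 10 mm wide, 14.5 to 22.5 mm above the counter, and ends 62 mm from the hinge.
- lever_right_tab (a point): The same point on the right lever's thumb tab.
- lever_left_pivot (a point): Point on the left lever's vertical hinge axis, 14.5 mm above the counter, at x = -59 mm, y = +70 mm of the dock.
- lever_right_pivot (a point): Point on the right lever's vertical hinge axis, at x = -59 mm, y = -70 mm of the dock.
- hemostat_stand: Bystander: beech stand 90 x 200 x 75 mm with four upright steel hemostats, 145 mm tall over all. Origin under its centre.
- dispenser: Bystander: square grey push button dispenser 90 x 90 x 92 mm. Origin under its centre.
- petri_dish: Bystander: smoked glass petri dish, 90 mm across, 15 mm high. Origin under its centre.
- clamp_tray: Bystander: chunky amber tray 160 x 120 x 50 mm holding the two clamps. Origin under its centre.
- clamp_a: Bystander: violet tubing clamp 65 mm long, in the tray.
- clamp_b: Bystander: second violet tubing clamp, in the tray.
There are look-alikes about, which are no part of the job. Of the things like the board, leave any that is pink or white; of the rest the smaller one is meant.

How it is judged:
On the way, in this order (a step that is already met when the one before it is completed fails the run):
1. the board lies in both guides and is pressed against the connector strip, both levers still open (contact force between board and connector above 5 N and x of board in the frame of dock between -0.024 and -0.003 m and y of board in the frame of dock between -0.003 and 0.003 m and z of board in the frame of dock between 0.012 and 0.017 m and angle between the x axis of board and the x axis of dock, either way round below 0.05 rad and value of joint each of lever_left, lever_right above 0.8 rad), for 0.1 s.
2. both levers are swung in and the board is fully home (x of board in the frame of dock between -0.003 and 0.003 m and y of board in the frame of dock between -0.003 and 0.003 m and z of board in the frame of dock between 0.012 and 0.017 m and angle between the x axis of board and the x axis of dock, either way round below 0.05 rad and value of joint each of lever_left, lever_right below 0.12 rad), for 0.2 s.
At the end, for the whole second after the job is handed in: The board lies in the guides at rest, fully home: its origin within 3 mm of the dock's along the dock's x, within 3 mm in y, 12 to 17 mm above the counter and aligned within 0.05 rad, and both levers are closed to less than 0.12 rad (all of step 2 and linear speed of board below 0.01 m/s); the robot touches nothing.
It fails at once if while both levers are open (above 0.8 rad), the board is forced against the connector with more than 15 N (contact force between board and connector above 15 N and value of joint each of lever_left, lever_right above 0.8 rad).
It fails at once if a lever is strained with more than 45 N (contact force between any of the arm, the fingers and lever_left above 45 N or contact force between any of the arm, the fingers and lever_right above 45 N).
It fails at once if a bystander is moved by more than 20 mm (distance of any of hemostat_stand, dispenser, petri_dish, clamp_tray, clamp_a, clamp_b from where it was at the start of the episode above 0.02 m).
It also fails if it takes over 72 s, if anything falls off the work surface, if the arm or the gripper's body presses on something with over 40 N, if the wrist force passes 120 N, or if a joint passes its speed limit or range.

## Working session

There is one attempt and no reset: what is moved stays moved. The work goes in short steps, Python scripts to look and compute and a tool call to move; the robot and the scene stay as the last step left them, time stands still between calls to the robot, and variables do not carry over. Pictures are saved under pics/ and viewed, and the job is handed in when it is done.

Besides the shell and the picture viewer there is one more tool, called after "Call:" by a JSON object that holds its "method" and its "body". send_rows: Moves the arm, as the interface text tells. Its arguments: {"type":"object","properties":{"commands":{"type":"array","items":{"type":"object","properties":{"x":{"type":"number"},"y":{"type":"number"},"z":{"type":"number"},"roll":{"type":"number"},"grip":{"type":"number"}}}},"newtons":{"type":"number"}},"required":["commands"]}

```bash
mkdir -p pics; ls; python3 - <<'E'
from bench import get_obs, imaging, arm
import cv2,pickle
o=get_obs();print(o)
for n in ("scene","side","wrist"):
    c=imaging.capture(n);pickle.dump(c,open(f"pics/{n}0.pkl","wb"))
    cv2.imwrite(f"pics/{n}0.png",c["img"][:,:,::-1])
    print(n,c["fov_y"],c["cx"],c["cy"],c["dist_coeffs"],c["view"])
E
```

```text
pics
{'time_s': 0.0, 'joint_positions': array([-1.2354928 ,  0.61588536, -0.01260376,  1.42489209,  0.00812992,
        1.10336955, -0.04039191]), 'joint_vel': array([ 7.50059873e-05, -1.24334961e-03,  6.86186427e-05, -1.81357278e-04,
        1.32135380e-03,  3.33261058e-04,  6.26957955e-04]), 'joint_efforts': array([ 3.08804347e-04, -4.58934259e+01,  2.09235577e-01, -1.65742475e+01,
       -6.11305120e-02,  2.05157034e-02,  2.30997830e-04]), 'eef_pos': array([0.22980395, 0.60718523, 0.21750544]), 'tool_rot': array([-0.56503558, -3.08997112,  0.00388609]), 'wrist_force': array([ 0.06832962, -0.74892899, -0.12749816]), 'moment': array([ 0.01333962, -0.0031104 , -0.04210812]), 'gripper_width': 0.0929975933693675}
scene 52.145843268195904 278.16872371191147 212.80332880623092 [-0.07342922  0.          0.          0.          0.        ] [[-0.86882866  0.4949495  -0.01271828  0.42297151]
 [ 0.42598082  0.73417625 -0.52870178 -0.18783146]
 [-0.25234323 -0.464769   -0.84871236  1.26865277]
 [ 0.          0.          0.          1.        ]]
side 46.44569304911841 278.15251091877485 205.18723334506387 [0.01227801 0.         0.         0.         0.        ] [[-0.94948954 -0.31332205  0.01728915  0.4744272 ]
 [-0.20308283  0.57155081 -0.79503901  0.14168232]
 [ 0.23922162 -0.75839236 -0.60631184  1.32903404]
 [ 0.          0.          0.          1.        ]]
wrist 67.94941047486455 278.0173322636729 215.39103091253597 [0.02024535 0.         0.         0.         0.        ] [[ 0.35371156  0.93535065 -0.00269899 -0.6479269 ]
 [ 0.90053596 -0.33976325  0.27128568 -0.03093313]
 [ 0.25283023 -0.09838742 -0.96249509  0.3917733 ]
 [ 0.          0.          0.          1.        ]]
```

View pics/scene0.png

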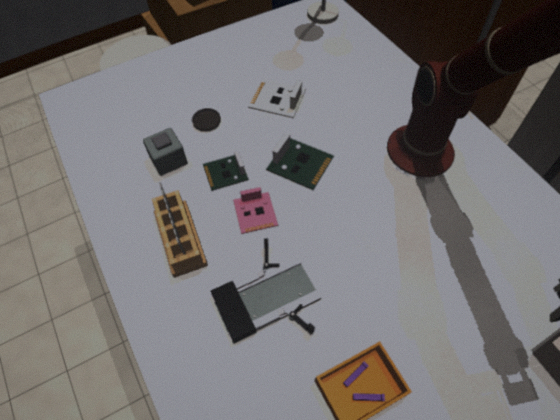

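View pics/side0.png

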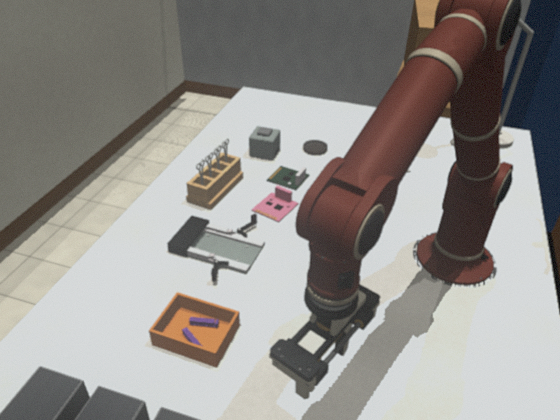

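View pics/wrist0.png

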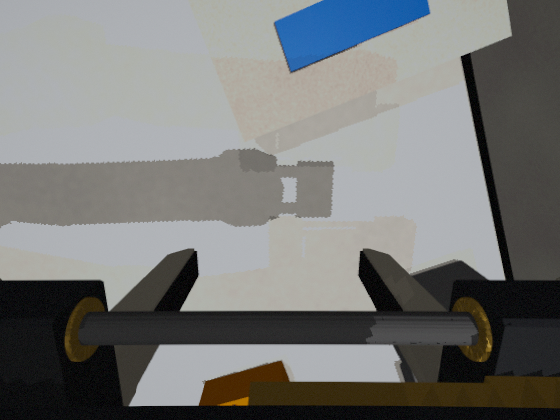

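The scene view shows the white board (278,98), the pink one (256,212), a larger green one (300,162) and a smaller green one (226,172). The dock is around (265,300), with both levers open. The small green board is the target.

```bash
cat > h.py <<'E'
import numpy as np,cv2,pickle
from scipy.optimize import least_squares
from scipy.spatial.transform import Rotation as R
def K(c):
    f=c["img"].shape[0]/2/np.tan(np.radians(c["fov_y"])/2)
    return np.array([[f,0,c["cx"]],[0,f,c["cy"]],[0,0,1]])
def proj(c,P):
    V=np.array(c["view"]);P=np.atleast_2d(P).astype(float)
    return cv2.projectPoints(P,cv2.Rodrigues(V[:3,:3])[0],V[:3,3],K(c),np.array(c["dist_coeffs"]))[0][:,0]
def back(c,uv,z):
    V=np.array(c["view"]);uv=np.atleast_2d(uv).astype(float)
    n=cv2.undistortPoints(uv[:,None],K(c),np.array(c["dist_coeffs"]))[:,0]
    d=np.c_[n,np.ones(len(n))]@V[:3,:3];o=-V[:3,:3].T@V[:3,3]
    z=np.broadcast_to(z,len(n));s=(z-o[2])/d[:,2]
    return o+d*s[:,None]
def crop(c,x0,y0,w,h,k,name):
    im=c["img"][y0:y0+h,x0:x0+w,::-1]
    im=cv2.resize(im,None,fx=k,fy=k,interpolation=cv2.INTER_CUBIC)
    cv2.imwrite(name,im)
def fit(c,uv,P,p0,z=None):
    # pose x,y,yaw (planar) fit of model points P(3d, object frame at counter) to pixels
    def w(p):
        cc,s=np.cos(p[2]),np.sin(p[2])
        return P@np.array([[cc,s,0],[-s,cc,0],[0,0,1]])+[p[0],p[1],0]
    f=lambda p:(proj(c,w(p))-uv).ravel()
    r=least_squares(f,p0);return r.x,r.fun.reshape(-1,2)
def load(n): return pickle.load(open(f"pics/{n}.pkl","rb"))
E
python3 - <<'E'
from h import *
c=load("scene0")
crop(c,190,135,140,105,5,"pics/c_boards.png")
crop(c,195,225,140,125,5,"pics/c_dock.png")
s=load("side0")
crop(s,150,200,140,100,5,"pics/s_dock.png")
print(back(c,[[226,172],[300,162],[256,212],[265,300],[365,390]],0.0))
E
```

```text
[[ 5.36845559e-01 -2.15650276e-01 -1.11022302e-16]
 [ 3.34044832e-01 -1.39648113e-01 -1.11022302e-16]
 [ 5.26015710e-01 -5.23216092e-02  1.11022302e-16]
 [ 6.24977019e-01  1.78576844e-01  0.00000000e+00]
 [ 5.36635131e-01  4.67872825e-01  1.11022302e-16]]
```

View pics/c_boards.png

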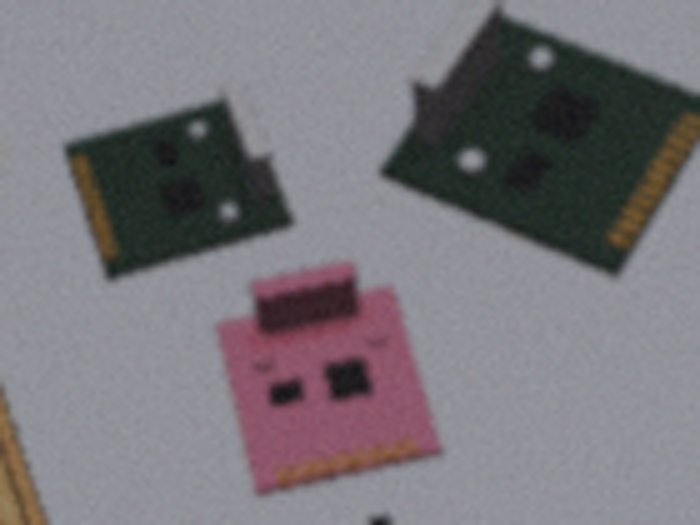

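View pics/c_dock.png

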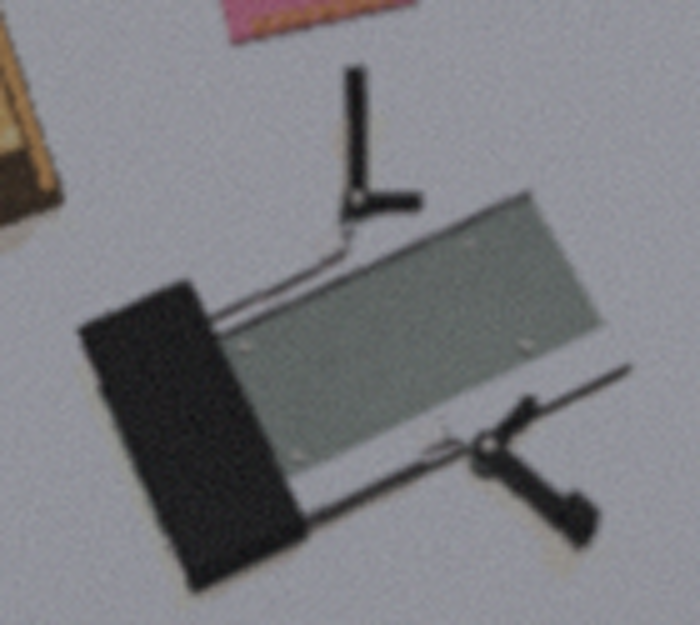

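View pics/s_dock.png

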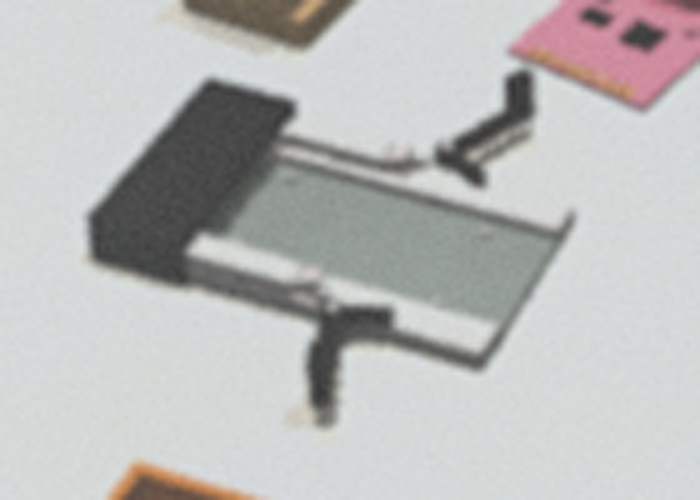

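```bash
python3 - <<'E'
from h import *
c=load("scene0");s=load("side0")
print("cam pos",[(-np.array(k["view"])[:3,:3].T@np.array(k["view"])[:3,3]).round(3) for k in (c,s)])
# board corners in scene
uv=np.array([[65,148],[110,280],[293,223],[223,99]])/5+[190,135]
W=back(c,uv,0.004);print(W.round(4));print("edges",[np.linalg.norm(W[i]-W[(i+1)%4]).round(4) for i in range(4)])
uvb=np.array([[500,8],[383,173],[617,275],[710,105]])/5+[190,135]
Wb=back(c,uvb,0.004);print("big",[np.linalg.norm(Wb[i]-Wb[(i+1)%4]).round(4) for i in range(4)])
# dock: rear-edge of tray corners / ledges
d=np.array([[80,330],[187,282],[307,530],[197,575],[530,193],[605,322],[630,368]])/5+[195,225]
print(back(c,d,[.033,.033,.033,.033,.006,.006,.014]).round(4))
E
```

```text
cam pos [array([0.768, 0.518, 0.983]), array([0.161, 1.076, 0.91 ])]
[[ 0.5839 -0.271   0.004 ]
 [ 0.6007 -0.1726  0.004 ]
 [ 0.4942 -0.1559  0.004 ]
 [ 0.488  -0.2572  0.004 ]]
edges [np.float64(0.0998), np.float64(0.1078), np.float64(0.1014), np.float64(0.0969)]
big [np.float64(0.143), np.float64(0.1498), np.float64(0.135), np.float64(0.1441)]
[[0.7295 0.1072 0.033 ]
 [0.6747 0.1106 0.033 ]
 [0.6817 0.2444 0.033 ]
 [0.7337 0.2381 0.033 ]
 [0.5019 0.1418 0.006 ]
 [0.5061 0.2187 0.006 ]
 [0.5104 0.2467 0.014 ]]
```

```bash
python3 - <<'E'
from h import *
c=load("wrist0");V=np.array(c["view"])
Rt=R.from_rotvec([-0.56503558, -3.08997112,  0.00388609]).as_matrix();p=np.array([0.22980395, 0.60718523, 0.21750544])
print(Rt.round(3))
cp=-V[:3,:3].T@V[:3,3];print("cam in tool",(Rt.T@(cp-p)).round(4),"fwd",(Rt.T@V[2,:3]).round(3), "right",(Rt.T@V[0,:3]).round(3))
s=load("scene0")
print(back(s,[[152,210],[207,268],[234,210],[244,232],[278,224],[270,190],[145,135],[186,168]],0.0).round(3))
# board & dock fit
uv=np.array([[65,148],[110,280],[293,223]])/5+[190,135]
P=np.array([[.055,-.05,.004],[.055,.05,.004],[-.055,.05,.004]])
r,e=fit(s,uv,P,[.54,-.21,-.16]);print("board",r.round(4),e.round(1).tolist())
d=np.array([[80,330],[187,282],[307,530],[530,193],[605,322]])/5+[195,225]
P=np.array([[.09,-.066,.033],[.032,-.066,.033],[.032,.066,.033],[-.14,-.04,.006],[-.14,.04,.006]])
r,e=fit(s,d,P,[.646,.179,-.05]);print("dock",r.round(4),e.round(1).tolist())
for sg in (1,-1):
  uv=np.array([[577,530] if sg>0 else [356,72]])/5+[195,225]
  cc,ss=np.cos(r[2]),np.sin(r[2])
  W=back(s,uv,.03)[0]; q=np.array([[cc,ss],[-ss,cc]])@(W[:2]-r[:2]);print("tab dock",q.round(4), "rel",(q-[-.059,.07*sg]).round(4))
E
```

```text
[[-0.935  0.354 -0.001]
 [ 0.354  0.935 -0.002]
 [-0.    -0.003 -1.   ]]
cam in tool [ 0.0767 -0.0007 -0.1662] fwd [-0.271 -0.     0.963] right [0. 1. 0.]
[[ 0.77  -0.201 -0.   ]
 [ 0.711  0.032  0.   ]
 [ 0.575 -0.088  0.   ]
 [ 0.583 -0.013  0.   ]
 [ 0.493  0.01   0.   ]
 [ 0.458 -0.097  0.   ]
 [ 0.691 -0.473  0.   ]
 [ 0.631 -0.288  0.   ]]
board [ 0.5388 -0.2133 -0.1677] [[-0.3, -0.1], [-0.3, -0.1], [0.6, 0.1]]
dock [ 0.6446  0.177  -0.0343] [[-0.9, 0.8], [0.1, -0.3], [0.6, -1.6], [-0.5, 0.2], [0.7, 1.0]]
tab dock [-0.0725  0.1246] rel [-0.0135  0.0546]
tab dock [-0.0906 -0.1303] rel [-0.0316 -0.0603]
```

```bash
cat > plan.py <<'E'
import numpy as np,json
from scipy.spatial.transform import Rotation as R
from bench import get_obs
def yaw_y(Rt): return np.arctan2(Rt[1,1],Rt[0,1])  # heading of tool y
def plan(target,yaw=None,n=None,grip=None,step=6.0,pr=True):
    """rows to world TCP target, tool y heading yaw (tool down)"""
    o=get_obs();Rt=R.from_rotvec(o["tool_rot"]).as_matrix();p=o["eef_pos"]
    d=np.array(target)-p;y0=yaw_y(Rt)
    dy=0 if yaw is None else (yaw-y0+np.pi)%(2*np.pi)-np.pi
    if n is None: n=int(max(np.ceil(np.linalg.norm(d)*100/step),np.ceil(abs(dy)/.17),1))
    rows=[];
    for i in range(n):
        Ri=R.from_rotvec([0,0,dy*i/n]).as_matrix()@Rt
        t=Ri.T@(d/n)*100
        r=dict(x=round(t[0],2),y=round(t[1],2),z=round(t[2],2),roll=round(-dy/n,3))
        if grip is not None:r["grip"]=grip
        rows.append(r)
    if pr: print("from",p.round(4),"yaw",round(y0,4),"rows:",json.dumps(rows))
    return rows
E
python3 -c "
from plan import *
plan([.58,.2,.28],-.034,grip=1)"
```

```text
from [0.2299 0.6073 0.2177] yaw 1.209 rows: [{"x": -4.72, "y": -2.57, "z": -0.62, "roll": 0.124, "grip": 1}, {"x": -5.0, "y": -1.97, "z": -0.62, "roll": 0.124, "grip": 1}, {"x": -5.2, "y": -1.33, "z": -0.62, "roll": 0.124, "grip": 1}, {"x": -5.33, "y": -0.68, "z": -0.62, "roll": 0.124, "grip": 1}, {"x": -5.37, "y": -0.01, "z": -0.62, "roll": 0.124, "grip": 1}, {"x": -5.33, "y": 0.66, "z": -0.62, "roll": 0.124, "grip": 1}, {"x": -5.21, "y": 1.31, "z": -0.62, "roll": 0.124, "grip": 1}, {"x": -5.01, "y": 1.95, "z": -0.63, "roll": 0.124, "grip": 1}, {"x": -4.73, "y": 2.55, "z": -0.63, "roll": 0.124, "grip": 1}, {"x": -4.37, "y": 3.12, "z": -0.63, "roll": 0.124, "grip": 1}]
```

Call:
{"method": "send_rows", "body": {"commands": [{"x": -4.7, "y": -2.6, "z": -0.6, "roll": 0.124, "grip": 1}, {"x": -5.0, "y": -2.0, "z": -0.6, "roll": 0.124, "grip": 1}, {"x": -5.2, "y": -1.3, "z": -0.6, "roll": 0.124, "grip": 1}, {"x": -5.3, "y": -0.7, "z": -0.6, "roll": 0.124, "grip": 1}, {"x": -5.4, "y": 0, "z": -0.6, "roll": 0.124, "grip": 1}, {"x": -5.3, "y": 0.7, "z": -0.6, "roll": 0.124, "grip": 1}, {"x": -5.2, "y": 1.3, "z": -0.6, "roll": 0.124, "grip": 1}, {"x": -5.0, "y": 2.0, "z": -0.6, "roll": 0.124, "grip": 1}, {"x": -4.7, "y": 2.5, "z": -0.6, "roll": 0.124, "grip": 1}, {"x": -4.4, "y": 3.1, "z": -0.6, "roll": 0.124, "grip": 1}]}}

```text
time_s: 1.4
eef_pos: [0.5787, 0.1885, 0.2745]
tool_rot: [-2.282, -2.153, 0.013]
wrist_force: [1.4, 0.4, 0.4]
gripper_width: 0.0928
```

```bash
cat > snap.py <<'E'
import sys,pickle,cv2
from bench import imaging,get_obs
for a in sys.argv[2:]:
    c=imaging.capture(a);pickle.dump(c,open(f"pics/{a}{sys.argv[1]}.pkl","wb"));cv2.imwrite(f"pics/{a}{sys.argv[1]}.png",c["img"][:,:,::-1])
o=get_obs();print(o["time_s"],o["eef_pos"].round(4),o["wrist_force"].round(2),o["gripper_width"].round(4))
E
python3 snap.py 1 wrist scene
```

```text
Traceback (most recent call last):
  File "snap.py", line 5, in <module>
    o=get_obs();print(o["time_s"],o["eef_pos"].round(4),o["wrist_force"].round(2),o["gripper_width"].round(4))
                                                                                  ^^^^^^^^^^^^^^^^^^^^^^^^
AttributeError: 'float' object has no attribute 'round'
```

View pics/wrist1.png

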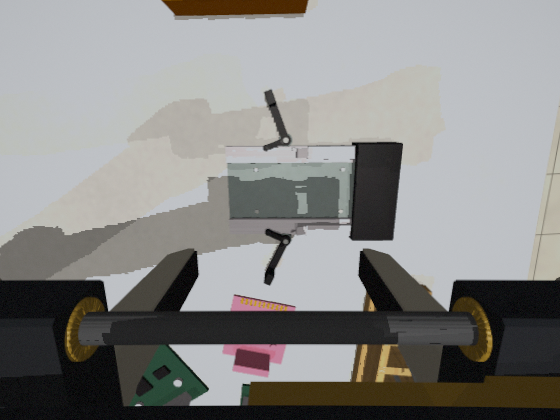

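The wrist view shows the whole dock: base from x=228 to the hood at 352–400, the left lever tab at (268,97) and the right one at (269,275).

```bash
sed -i 's/o\["gripper_width"\].round(4)/round(o["gripper_width"],4)/' snap.py; python3 - <<'E'
from h import *
c=load("wrist1")
crop(c,215,80,130,110,6,"pics/w1a.png")
crop(c,215,190,130,100,6,"pics/w1b.png")
crop(c,330,130,90,120,5,"pics/w1c.png")
E
```

```text
(no output)
```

View pics/w1a.png

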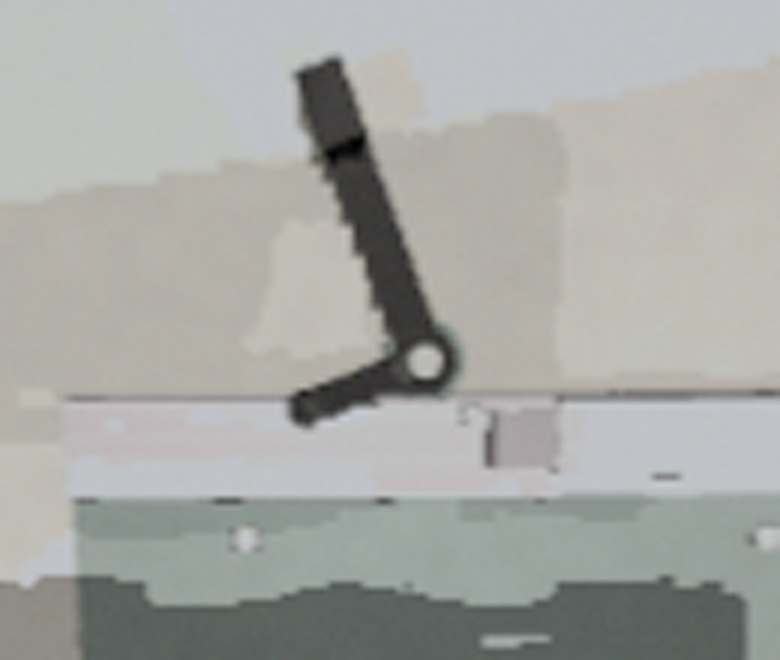

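View pics/w1b.png

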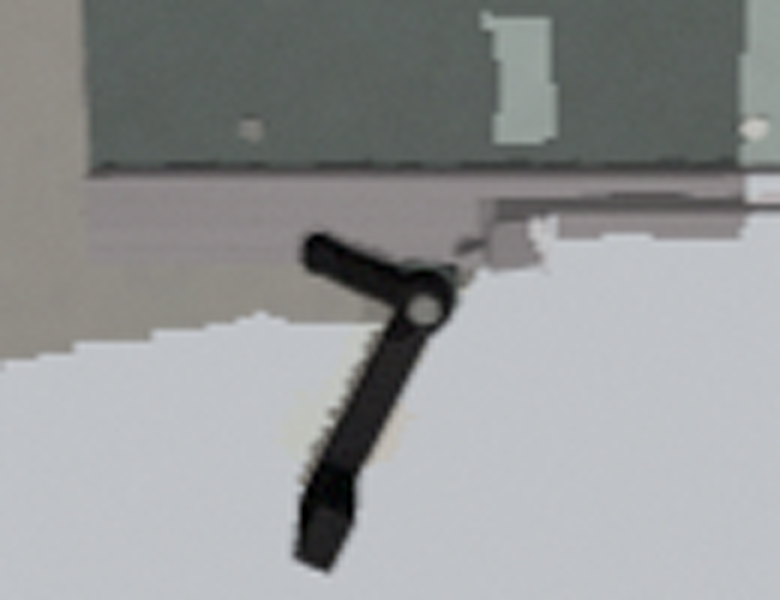

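View pics/w1c.png

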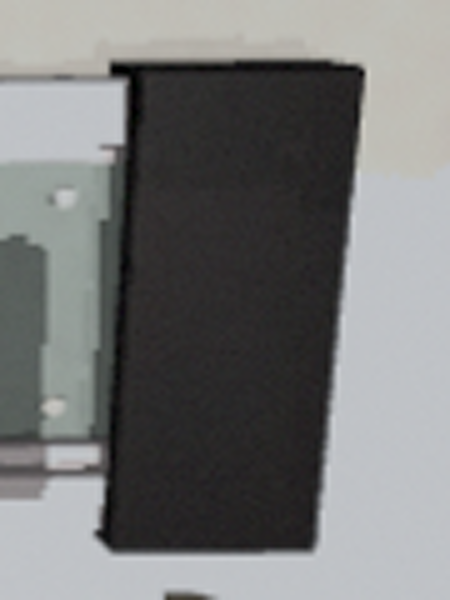

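```bash
python3 - <<'E'
from h import *
c=load("wrist1")
A=np.array([215,80]);B=np.array([215,190]);C=np.array([330,130])
pts=[((426,360),6,A,(-.059,.07,.0235)),((424,308),6,B,(-.059,-.07,.0235)),
((68,398),6,A,(-.14,.062,.014)),((76,498),6,A,(-.14,.04,.014)),((88,175),6,B,(-.14,-.04,.014)),
((138,70),5,C,(.032,.066,.033)),((364,68),5,C,(.09,.066,.033)),((313,550),5,C,(.09,-.066,.033)),((112,550),5,C,(.032,-.066,.033))]
uv=np.array([np.array(p[0])/p[1]+p[2] for p in pts]);P=np.array([p[3] for p in pts])
r,e=fit(c,uv,P,[.646,.179,-.03]);print("dock",r.round(4));print(e.round(1).tolist())
cc,ss=np.cos(r[2]),np.sin(r[2]);M=np.array([[cc,ss],[-ss,cc]])
for sg,uvt in ((1,[(298,75),(342,60),(365,137),(325,152)]),(-1,[(305,510),(355,515),(330,573),(295,558)])):
    w=np.array(uvt)/6+(A if sg>0 else B)
    q=(back(c,w,.0465)[:,:2]-r[:2])@M.T;m=q.mean(0)-[-.059,.07*sg]
    print(sg,"tab rel",m.round(4),"len",np.hypot(*m).round(4),"ang",np.arctan2(sg*m[1],-m[0]).round(3))
# side camera cross-check
s=load("side0")
Pw=lambda Q:np.c_[Q[:,:2]@M+r[:2],Q[:,2]]
print("side proj",((proj(s,Pw(P))-[150,200])*5).round(0).tolist())
sc=load("scene0");print("scene proj",((proj(sc,Pw(P))-[195,225])*5).round(0).tolist())
E
```

```text
dock [ 0.6443  0.1731 -0.0532]
[[0.2, 0.2], [0.3, -0.1], [-0.8, -0.0], [-1.3, -0.1], [-0.5, 0.1], [0.4, -0.7], [1.3, -0.6], [1.2, 0.9], [-0.7, 0.9]]
1 tab rel [-0.0191  0.0498] len 0.0534 ang 1.204
-1 tab rel [-0.0246 -0.0486] len 0.0545 ang 1.103
side proj [[329.0, 304.0], [443.0, 143.0], [479.0, 349.0], [496.0, 321.0], [556.0, 226.0], [177.0, 240.0], [81.0, 212.0], [204.0, 70.0], [294.0, 95.0]]
scene proj [[487.0, 441.0], [355.0, 195.0], [630.0, 358.0], [607.0, 319.0], [528.0, 185.0], [303.0, 514.0], [185.0, 572.0], [74.0, 323.0], [186.0, 271.0]]
```

```bash
python3 - <<'E'
from h import *
A=np.array([215,80]);B=np.array([215,190]);C=np.array([330,130])
w=load("wrist1");s=load("side0");sc=load("scene0")
D={}
pw=[((426,360),6,A,(-.059,.07,.0235)),((424,308),6,B,(-.059,-.07,.0235)),
((68,398),6,A,(-.14,.062,.014)),((76,498),6,A,(-.14,.04,.014)),((88,175),6,B,(-.14,-.04,.014)),
((138,70),5,C,(.032,.066,.033)),((364,68),5,C,(.09,.066,.033)),((313,550),5,C,(.09,-.066,.033)),((112,550),5,C,(.032,-.066,.033))]
S=np.array([195,225]);T=np.array([150,200])
ps=[((487,444),5,S,(-.059,.07,.0235)),((357,198),5,S,(-.059,-.07,.0235)),((80,330),5,S,(.09,-.066,.033)),((187,282),5,S,(.032,-.066,.033)),((307,530),5,S,(.032,.066,.033)),((630,368),5,S,(-.14,.062,.014)),((603,322),5,S,(-.14,.04,.014))]
pt=[((332,315),5,T,(-.059,.07,.0235)),((447,155),5,T,(-.059,-.07,.0235)),((213,80),5,T,(.09,-.066,.033)),((297,102),5,T,(.032,-.066,.033)),((92,217),5,T,(.09,.066,.033)),((190,245),5,T,(.032,.066,.033)),((496,328),5,T,(-.14,.04,.014))]
def prep(p): return np.array([np.array(a[0])/a[1]+a[2] for a in p]),np.array([a[3] for a in p])
L=[(w,)+prep(pw),(sc,)+prep(ps),(s,)+prep(pt)]
def W(P,p):
    cc,ss=np.cos(p[2]),np.sin(p[2]);return P@np.array([[cc,ss,0],[-ss,cc,0],[0,0,1]])+[p[0],p[1],0]
for i,l in enumerate(L):
    r=least_squares(lambda p:(proj(l[0],W(l[2],p))-l[1]).ravel(),[.645,.175,-.04]);print(i,r.x.round(4),np.abs(r.fun).max().round(2))
r=least_squares(lambda p:np.concatenate([(proj(l[0],W(l[2],p))-l[1]).ravel()*k for l,k in zip(L,(.7,1,1))]),[.645,.175,-.04]);print(r.x.round(4),np.abs(r.fun).max().round(2))
E
```

```text
0 [ 0.6443  0.1731 -0.0532] 1.32
1 [ 0.6456  0.1769 -0.0467] 1.41
2 [ 0.6385  0.1777 -0.0645] 1.63
[ 0.6437  0.1744 -0.0531] 2.77
```

```bash
python3 -c "
from plan import *
plan([.51,-.206,.22],-.168,grip=1)"
```

```text
from [0.582  0.1809 0.2751] yaw -0.0685 rows: [{"x": -5.58, "y": -0.65, "z": 0.84, "roll": 0.014, "grip": 1}, {"x": -5.59, "y": -0.57, "z": 0.84, "roll": 0.014, "grip": 1}, {"x": -5.59, "y": -0.49, "z": 0.84, "roll": 0.014, "grip": 1}, {"x": -5.6, "y": -0.41, "z": 0.84, "roll": 0.014, "grip": 1}, {"x": -5.6, "y": -0.33, "z": 0.84, "roll": 0.014, "grip": 1}, {"x": -5.61, "y": -0.25, "z": 0.84, "roll": 0.014, "grip": 1}, {"x": -5.61, "y": -0.17, "z": 0.84, "roll": 0.014, "grip": 1}]
```

Call:
{"method": "send_rows", "body": {"commands": [{"x": -5.6, "y": -0.6, "z": 0.8, "roll": 0.014, "grip": 1}, {"x": -5.6, "y": -0.6, "z": 0.8, "roll": 0.014}, {"x": -5.6, "y": -0.5, "z": 0.8, "roll": 0.014}, {"x": -5.6, "y": -0.4, "z": 0.8, "roll": 0.014}, {"x": -5.6, "y": -0.3, "z": 0.8, "roll": 0.014}, {"x": -5.6, "y": -0.3, "z": 0.8, "roll": 0.014}, {"x": -5.6, "y": -0.2, "z": 0.8, "roll": 0.014}, {"x": 0}]}}

```text
invalid input
```

```bash
python3 snap.py 2 wrist; python3 -c "
from plan import *
plan([.51,-.206,.22],-.168,grip=1)"
```

```text
1.55 [0.5798 0.1852 0.2745] [-0.08  0.58 -1.05] 0.093
from [0.5798 0.1852 0.2745] yaw -0.062 rows: [{"x": -5.64, "y": -0.64, "z": 0.82, "roll": 0.015, "grip": 1}, {"x": -5.64, "y": -0.56, "z": 0.82, "roll": 0.015, "grip": 1}, {"x": -5.65, "y": -0.47, "z": 0.82, "roll": 0.015, "grip": 1}, {"x": -5.66, "y": -0.39, "z": 0.81, "roll": 0.015, "grip": 1}, {"x": -5.66, "y": -0.3, "z": 0.81, "roll": 0.015, "grip": 1}, {"x": -5.67, "y": -0.22, "z": 0.81, "roll": 0.015, "grip": 1}, {"x": -5.67, "y": -0.13, "z": 0.81, "roll": 0.015, "grip": 1}]
```

View pics/wrist2.png

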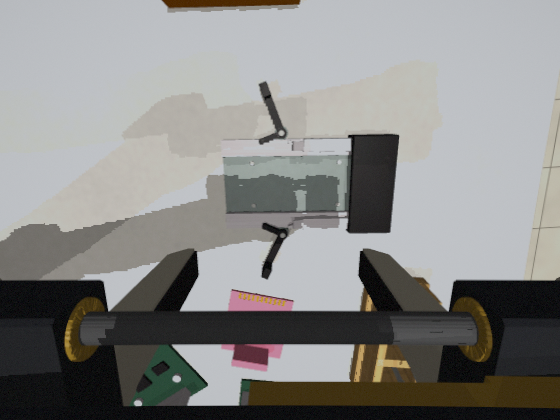

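Incomplete rows are refused. This picture was taken at rest, so I'll use it to refit the dock and check the first fit.

```bash
python3 - <<'E'
from h import *
c=load("wrist2")
crop(c,210,70,195,175,4,"pics/w2a.png")
E
```

```text
(no output)
```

View pics/w2a.png

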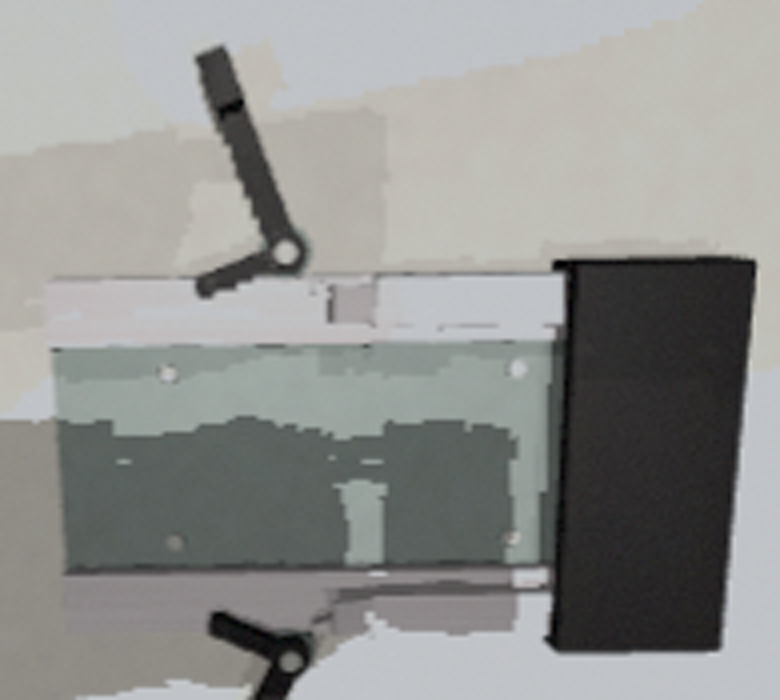

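Call:
{"method": "send_rows", "body": {"commands": [{"x": -5.6, "y": -0.6, "z": 0.8, "roll": 0.015, "grip": 1}, {"x": -5.6, "y": -0.6, "z": 0.8, "roll": 0.015, "grip": 1}, {"x": -5.6, "y": -0.5, "z": 0.8, "roll": 0.015, "grip": 1}, {"x": -5.6, "y": -0.4, "z": 0.8, "roll": 0.015, "grip": 1}, {"x": -5.6, "y": -0.3, "z": 0.8, "roll": 0.015, "grip": 1}, {"x": -5.6, "y": -0.3, "z": 0.8, "roll": 0.015, "grip": 1}, {"x": -5.6, "y": -0.2, "z": 0.8, "roll": 0.015, "grip": 1}, {"x": 0, "y": 0, "z": 0, "roll": 0, "grip": 1}]}}

```text
time_s: 2.55
eef_pos: [0.5094, -0.1976, 0.2141]
tool_rot: [-2.366, -2.051, 0.009]
wrist_force: [0.5, -0.3, 0.5]
gripper_width: 0.093
```

```bash
python3 snap.py 3 wrist; python3 - <<'E'
from h import *
c=load("wrist3")
crop(c,140,0,280,280,2.5,"pics/w3a.png")
E
```

```text
2.6 [ 0.5108 -0.1939  0.214 ] [-0.2   1.53  0.09] 0.0928
```

View pics/wrist3.png

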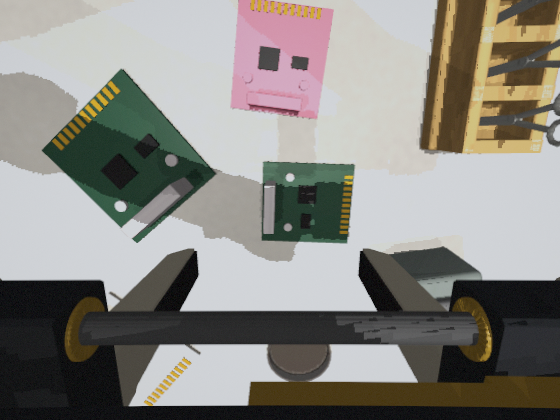

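The small green board lies at (263–354, 162–243), bar at (269,208). There is also a white board at the bottom. Enlarging.

```bash
python3 - <<'E'
from h import *
c=load("wrist3")
crop(c,250,150,116,105,6,"pics/w3b.png")
E
```

```text
(no output)
```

View pics/w3b.png

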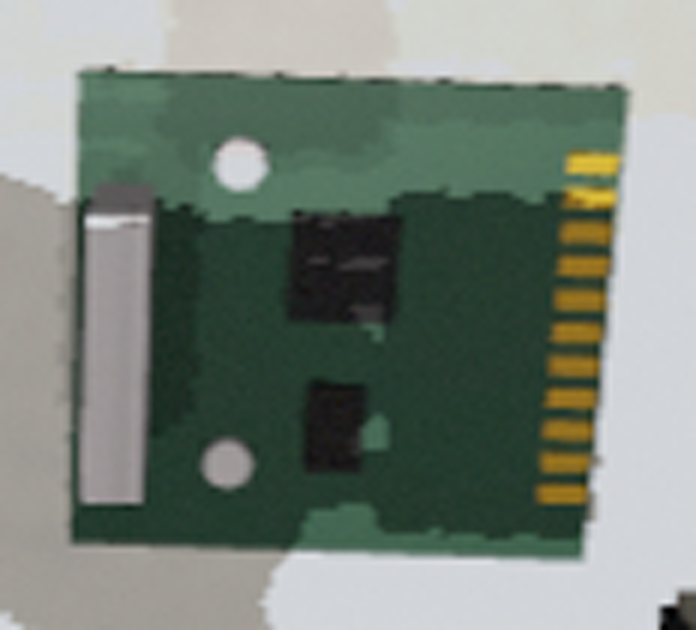

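```bash
python3 - <<'E'
from h import *
c=load("wrist3")
uv=np.array([[80,73],[628,88],[582,557],[72,542],[86,213],[152,213],[143,503],[79,502]])/6+[250,150]
P=np.array([[-.055,.05,.004],[.055,.05,.004],[.055,-.05,.004],[-.055,-.05,.004],[-.051,.028,.042],[-.039,.028,.042],[-.039,-.028,.042],[-.051,-.028,.042]])
r,e=fit(c,uv,P,[.54,-.21,-.16]);print("board",r.round(4));print(e.round(1).tolist())
cc,ss=np.cos(r[2]),np.sin(r[2]);print("bar",(r[:2]+np.array([cc,ss])*-.045).round(4))
# dock
c=load("wrist2")
uv=np.array([[286,252],[291,660],[48,278],[54,348],[66,574],[572,265],[755,262],[720,650],[557,650]])/4+[210,70]
P=np.array([(-.059,.07,.0235),(-.059,-.07,.0235),(-.14,.062,.014),(-.14,.04,.014),(-.14,-.04,.014),(.032,.066,.033),(.09,.066,.033),(.09,-.066,.033),(.032,-.066,.033)])
r,e=fit(c,uv,P,[.645,.175,-.05]);print("dock",r.round(4));print(e.round(1).tolist())
E
python3 -c "
from plan import *
o=get_obs();print(o['joint_positions'].round(3),o['joint_vel'].round(3))"
```

```text
board [ 0.5384 -0.2175 -0.1729]
[[-0.3, -0.6], [0.4, -0.2], [0.4, 0.3], [-0.4, -0.1], [-0.1, -0.0], [-0.1, 0.3], [-0.0, 0.3], [0.2, 0.1]]
bar [ 0.494  -0.2097]
dock [ 0.6442  0.173  -0.0537]
[[0.3, 0.1], [0.1, 0.1], [-1.1, 0.5], [-1.5, -0.3], [-0.8, 0.2], [0.9, -0.9], [1.4, -1.0], [0.9, 0.9], [-0.5, 1.4]]
[ 0.05   0.489  0.418  1.732 -0.234  0.983  0.421] [-0.053 -0.006 -0.058 -0.006 -0.013  0.006 -0.011]
```

```bash
python3 -c "
from plan import *
plan([.494,-.21,.06],-.173,grip=0.4)"
```

```text
from [ 0.5108 -0.1939  0.214 ] yaw -0.137 rows: [{"x": -0.64, "y": -0.42, "z": 5.14, "roll": 0.012, "grip": 0.4}, {"x": -0.64, "y": -0.42, "z": 5.14, "roll": 0.012, "grip": 0.4}, {"x": -0.65, "y": -0.41, "z": 5.14, "roll": 0.012, "grip": 0.4}]
```

Call:
{"method": "send_rows", "body": {"commands": [{"x": -0.6, "y": -0.4, "z": 4, "roll": 0.012, "grip": 0.4}, {"x": -0.6, "y": -0.4, "z": 4, "roll": 0.012, "grip": 0.4}, {"x": -0.6, "y": -0.4, "z": 4, "roll": 0.012, "grip": 0.4}, {"x": 0, "y": 0, "z": 2, "roll": 0, "grip": 0.4}, {"x": 0, "y": 0, "z": 0, "roll": 0, "grip": 0.4}]}}

```text
time_s: 3.22
eef_pos: [0.5021, -0.1918, 0.0707]
tool_rot: [-2.367, -2.04, -0.014]
wrist_force: [0.4, 0.5, 1.1]
gripper_width: 0.0651
```

```bash
python3 -c "
from plan import *
plan([.494,-.21,.014],-.173,grip=0.4,n=3)"
```

```text
from [ 0.5021 -0.1918  0.0707] yaw -0.1484 rows: [{"x": -0.67, "y": -0.16, "z": 1.88, "roll": 0.008, "grip": 0.4}, {"x": -0.67, "y": -0.16, "z": 1.88, "roll": 0.008, "grip": 0.4}, {"x": -0.68, "y": -0.15, "z": 1.88, "roll": 0.008, "grip": 0.4}]
```

Call:
{"method": "send_rows", "body": {"commands": [{"x": -0.9, "y": -0.2, "z": 1.5, "roll": 0.012, "grip": 0.4}, {"x": -0.9, "y": -0.2, "z": 1.0, "roll": 0.012, "grip": 0.4}, {"x": -0.5, "y": -0.1, "z": 0.6, "roll": 0.01, "grip": 0.4}, {"x": 0, "y": 0, "z": 0, "roll": 0, "grip": 0.4}]}}

```text
time_s: 3.72
eef_pos: [0.4955, -0.2131, 0.0394]
tool_rot: [-2.402, -2.003, -0.018]
wrist_force: [-0.3, 0.8, -0.5]
gripper_width: 0.0652
```

```bash
python3 -c "
from plan import *
plan([.494,-.21,.014],-.173,grip=0.4,n=2)"
```

```text
from [ 0.4955 -0.2131  0.0394] yaw -0.1808 rows: [{"x": 0.11, "y": -0.1, "z": 1.27, "roll": -0.004, "grip": 0.4}, {"x": 0.12, "y": -0.1, "z": 1.27, "roll": -0.004, "grip": 0.4}]
```

Call:
{"method": "send_rows", "body": {"commands": [{"x": 0.1, "y": -0.1, "z": 1.4, "roll": 0, "grip": 0.4}, {"x": 0.1, "y": -0.1, "z": 1.2, "roll": 0, "grip": 0.2}, {"x": 0, "y": 0, "z": 0.3, "roll": 0, "grip": 0.2}, {"x": 0, "y": 0, "z": 0, "roll": 0, "grip": 0.2}]}}

```text
time_s: 4.22
eef_pos: [0.4941, -0.2096, 0.0086]
tool_rot: [-2.402, -2.003, -0.019]
wrist_force: [-0.8, -0.4, -0.6]
gripper_width: 0.0557
```

```bash
python3 snap.py 4 wrist;python3 -c "
from plan import *
plan([.494,-.21,.014],-.173,grip=0.4,n=2)"
```

```text
4.275 [ 0.4942 -0.2096  0.0087] [-0.99 -0.26  0.67] 0.056
from [ 0.4942 -0.2096  0.0087] yaw -0.1804 rows: [{"x": -0.01, "y": -0.01, "z": -0.27, "roll": -0.004, "grip": 0.4}, {"x": -0.01, "y": -0.01, "z": -0.27, "roll": -0.004, "grip": 0.4}]
```

View pics/wrist4.png

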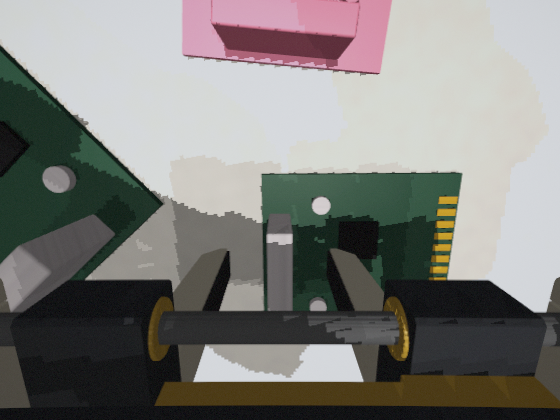

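Call:
{"method": "send_rows", "body": {"commands": [{"x": 0, "y": 0, "z": -0.6, "roll": -0.006, "grip": 0.2}, {"x": 0, "y": 0, "z": 0, "roll": 0, "grip": -1}, {"x": 0, "y": 0, "z": 0, "roll": 0, "grip": -1}, {"x": 0, "y": 0, "z": 0, "roll": 0, "grip": -1}, {"x": 0, "y": 0, "z": 0, "roll": 0, "grip": -1}, {"x": 0, "y": 0, "z": 0, "roll": 0, "grip": -1}], "newtons": 25}}

```text
time_s: 5.03
eef_pos: [0.495, -0.2101, 0.0162]
tool_rot: [-2.397, -2.013, -0.021]
wrist_force: [-0.3, 0.7, 0.7]
gripper_width: 0.0119
```

```bash
python3 -c "
from plan import *
o=get_obs();print(R.from_rotvec(o['tool_rot']).as_matrix().round(3), yaw_y(R.from_rotvec(o['tool_rot']).as_matrix()),o['eef_pos'],o['gripper_width'],o['wrist_force'])"
```

```text
[[ 0.173  0.985  0.003]
 [ 0.985 -0.173  0.017]
 [ 0.018 -0.    -1.   ]] -0.17374248853156318 [ 0.49497261 -0.21005927  0.01619724] 0.011945072922087843 [-0.33648267  0.65050839  0.74450508]
```

Call:
{"method": "send_rows", "body": {"commands": [{"x": 0, "y": 0, "z": -2, "roll": 0, "grip": -1}, {"x": 0, "y": 0, "z": -4, "roll": 0, "grip": -1}, {"x": 0, "y": 0, "z": -4, "roll": 0, "grip": -1}, {"x": 0, "y": 0, "z": 0, "roll": 0, "grip": -1}]}}

```text
time_s: 5.52
eef_pos: [0.4922, -0.2106, 0.1159]
tool_rot: [-2.391, -2.008, -0.015]
wrist_force: [0.1, 0.8, -3.0]
gripper_width: 0.0118
```

```bash
python3 snap.py 5 side;python3 -c "
from plan import *
plan([.4934,.1811,.12],-.054,grip=-1,step=5.5)"
```

```text
5.575 [ 0.4908 -0.2095  0.1142] [-0.44  1.23 -2.92] 0.0117
from [ 0.4908 -0.2095  0.1142] yaw -0.1734 rows: [{"x": 4.82, "y": -0.81, "z": 0.04, "roll": -0.015, "grip": -1}, {"x": 4.83, "y": -0.74, "z": 0.04, "roll": -0.015, "grip": -1}, {"x": 4.84, "y": -0.67, "z": 0.04, "roll": -0.015, "grip": -1}, {"x": 4.85, "y": -0.59, "z": 0.04, "roll": -0.015, "grip": -1}, {"x": 4.86, "y": -0.52, "z": 0.03, "roll": -0.015, "grip": -1}, {"x": 4.86, "y": -0.45, "z": 0.03, "roll": -0.015, "grip": -1}, {"x": 4.87, "y": -0.38, "z": 0.03, "roll": -0.015, "grip": -1}, {"x": 4.87, "y": -0.3, "z": 0.03, "roll": -0.015, "grip": -1}]
```

View pics/side5.png

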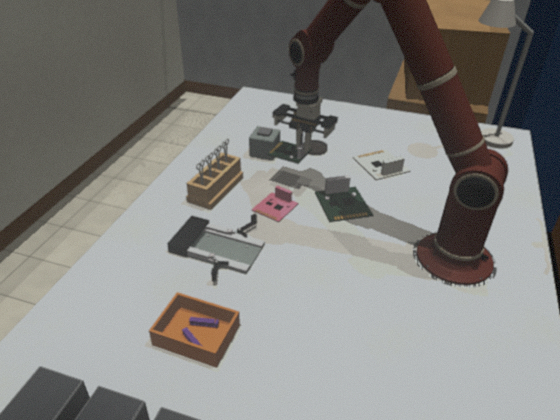

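The board is lifted and level in the side view (290,150). Carrying it over to the dock.

Call:
{"method": "send_rows", "body": {"commands": [{"x": 3.5, "y": -0.6, "z": 0, "roll": -0.015, "grip": -1}, {"x": 4.8, "y": -0.7, "z": 0, "roll": -0.015, "grip": -1}, {"x": 4.8, "y": -0.7, "z": 0, "roll": -0.015, "grip": -1}, {"x": 4.8, "y": -0.6, "z": 0, "roll": -0.015, "grip": -1}, {"x": 4.8, "y": -0.5, "z": 0, "roll": -0.015, "grip": -1}, {"x": 4.8, "y": -0.5, "z": 0, "roll": -0.015, "grip": -1}, {"x": 4.8, "y": -0.4, "z": 0, "roll": -0.015, "grip": -1}, {"x": 3, "y": -0.3, "z": 0, "roll": -0.015, "grip": -1}, {"x": 1.5, "y": -0.2, "z": 0, "roll": 0, "grip": -1}, {"x": 0, "y": 0, "z": 0, "roll": 0, "grip": -1}]}}

```text
time_s: 6.82
eef_pos: [0.4755, 0.1722, 0.1033]
tool_rot: [-2.246, -2.132, 0.035]
wrist_force: [-0.1, 0.1, -1.4]
gripper_width: 0.0117
```

```bash
python3 snap.py 6 wrist scene;python3 -c "
from plan import *
plan([.4934,.1811,.12],-.054,grip=-1,step=5.5)
o=get_obs();print(R.from_rotvec(o['tool_rot']).as_matrix().round(3))"
```

```text
6.925 [0.4762 0.17   0.1038] [ 0.76 -0.99 -2.07] 0.012
from [0.4762 0.17   0.1038] yaw -0.0553 rows: [{"x": 1.22, "y": 1.58, "z": -1.68, "roll": -0.001, "grip": -1}]
[[ 0.056  0.997 -0.046]
 [ 0.998 -0.055  0.016]
 [ 0.014 -0.047 -0.999]]
```

View pics/wrist6.png

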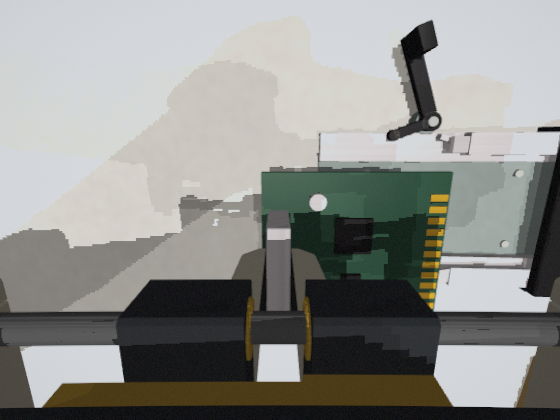

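View pics/scene6.png

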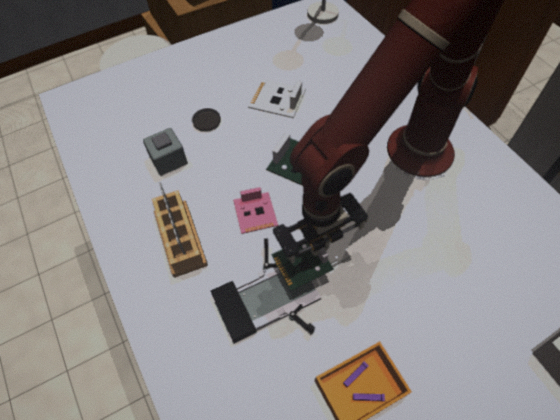

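```bash
python3 - <<'E'
from scipy.spatial.transform import Rotation as R
for n,v in dict(start=[-0.56503558, -3.08997112,  0.00388609],dock1=[-2.282,-2.153,.013],over=[-2.366,-2.051,.009],d1=[-2.367,-2.04,-.014],d2=[-2.402,-2.003,-.018],d3=[-2.402,-2.003,-.019],grip=[-2.397,-2.013,-.021],lift=[-2.391,-2.008,-.015],now=[-2.246,-2.132,.035]).items():
    print(n,R.from_rotvec(v).as_matrix()[:,2].round(4))
E
```

```text
start [-8.0e-04 -2.4e-03 -1.0e+00]
dock1 [-0.0089 -0.0026 -1.    ]
over [-0.0111  0.0041 -0.9999]
d1 [-0.0042  0.0186 -0.9998]
d2 [-1.000e-04  1.810e-02 -9.998e-01]
d3 [ 4.000e-04  1.850e-02 -9.998e-01]
grip [ 0.003   0.0173 -0.9998]
lift [-0.005   0.0209 -0.9998]
now [-0.0471  0.0168 -0.9987]
```

Call:
{"method": "send_rows", "body": {"commands": [{"x": 0, "y": 0, "z": -3, "roll": 0, "grip": -1}, {"x": 0, "y": 0, "z": 0, "roll": 0, "grip": -1}]}}

```text
time_s: 7.18
eef_pos: [0.478, 0.1649, 0.1338]
tool_rot: [-2.259, -2.121, 0.038]
wrist_force: [-0.7, 0.3, -1.9]
gripper_width: 0.0117
```

```bash
cat > st.py <<'E'
from plan import *
o=get_obs();M=R.from_rotvec(o['tool_rot']).as_matrix()
print(round(o["time_s"],2),"p",o["eef_pos"].round(4),"toolz",M[:,2].round(4),"yaw",round(yaw_y(M),4),"F",o["wrist_force"].round(1),"w",round(o["gripper_width"],4),"q",o["joint_positions"].round(3))
E
python3 st.py
```

```text
7.17 p [0.478  0.1649 0.1338] toolz [-0.0468  0.014  -0.9988] yaw -0.0626 F [-0.7  0.3 -1.9] w 0.0117 q [-0.617  0.547  0.39   1.913 -0.322  0.784 -0.102]
```

Call:
{"method": "send_rows", "body": {"commands": [{"x": -5, "y": 0, "z": 0, "roll": 0, "grip": -1}, {"x": -5, "y": 0, "z": 0, "roll": 0, "grip": -1}, {"x": 0, "y": 0, "z": 0, "roll": 0, "grip": -1}]}}

```text
time_s: 7.55
eef_pos: [0.4704, 0.0591, 0.1304]
tool_rot: [-2.264, -2.116, 0.042]
wrist_force: [0.2, 0.3, -2.3]
gripper_width: 0.0119
```

```bash
python3 st.py
```

```text
7.55 p [0.4704 0.0591 0.1304] toolz [-0.0484  0.012  -0.9988] yaw -0.0673 F [ 0.2  0.3 -2.3] w 0.0119 q [-0.426  0.515  0.391  1.995 -0.307  0.737  0.091]
```

Call:
{"method": "send_rows", "body": {"commands": [{"x": 5, "y": 1, "z": 0, "roll": 0, "grip": -1}, {"x": 5, "y": 1, "z": 0, "roll": 0, "grip": -1}, {"x": 0, "y": 0, "z": 0, "roll": 0, "grip": -1}]}}

```text
time_s: 7.92
eef_pos: [0.497, 0.1577, 0.1276]
tool_rot: [-2.271, -2.106, 0.046]
wrist_force: [-0.1, -1.4, -2.4]
gripper_width: 0.0124
```

```bash
python3 st.py
```

```text
7.92 p [0.497  0.1577 0.1276] toolz [-0.0515  0.0122 -0.9986] yaw -0.0754 F [-0.1 -1.4 -2.4] w 0.0124 q [-0.586  0.579  0.389  1.872 -0.328  0.801 -0.088]
```

Call:
{"method": "send_rows", "body": {"commands": [{"x": 0, "y": 5, "z": -1, "roll": 0, "grip": -1}, {"x": 0, "y": 5, "z": -1, "roll": 0, "grip": -1}, {"x": 0, "y": 0, "z": 0, "roll": 0, "grip": -1}]}}

```text
time_s: 8.3
eef_pos: [0.5949, 0.1483, 0.1377]
tool_rot: [-2.267, -2.102, 0.061]
wrist_force: [0.3, 0.3, -1.9]
gripper_width: 0.0119
```

```bash
python3 st.py
```

```text
8.3 p [0.5949 0.1483 0.1377] toolz [-0.0626  0.0095 -0.998 ] yaw -0.0756 F [ 0.3  0.3 -1.9] w 0.0119 q [-0.493  0.696  0.392  1.585 -0.323  0.986 -0.063]
```

Call:
{"method": "send_rows", "body": {"commands": [{"x": 0, "y": -5, "z": 0, "roll": 0, "grip": -1}, {"x": 0, "y": -5, "z": 0, "roll": 0, "grip": -1}, {"x": 0, "y": 0, "z": 0, "roll": 0, "grip": -1}]}}

```text
time_s: 8.68
eef_pos: [0.487, 0.1534, 0.14]
tool_rot: [-2.266, -2.094, 0.076]
wrist_force: [0.4, 0.2, -2.4]
gripper_width: 0.0123
```

```bash
python3 st.py
```

```text
8.68 p [0.487  0.1534 0.14  ] toolz [-0.0736  0.0072 -0.9973] yaw -0.079 F [ 0.4  0.2 -2.4] w 0.0123 q [-0.593  0.558  0.402  1.87  -0.313  0.846 -0.099]
```

Call:
{"method": "send_rows", "body": {"commands": [{"x": 0, "y": 0, "z": 0, "roll": 0, "grip": -1}, {"x": 0, "y": 0, "z": 0, "roll": 0, "grip": -1}, {"x": 0, "y": 0, "z": 0, "roll": 0, "grip": -1}]}}

```text
time_s: 9.05
eef_pos: [0.4879, 0.1526, 0.1397]
tool_rot: [-2.268, -2.093, 0.075]
wrist_force: [-1.2, 0.1, -2.3]
gripper_width: 0.0123
```

```bash
python3 st.py
```

```text
9.05 p [0.4879 0.1526 0.1397] toolz [-0.0725  0.0069 -0.9973] yaw -0.0804 F [-1.2  0.1 -2.3] w 0.0123 q [-0.592  0.559  0.402  1.87  -0.314  0.845 -0.099]
```

Call:
{"method": "send_rows", "body": {"commands": [{"x": 0, "y": 0, "z": 5, "roll": 0, "grip": -1}, {"x": 0, "y": 0, "z": 0, "roll": 0, "grip": -1}]}}

```text
time_s: 9.3
eef_pos: [0.4866, 0.1531, 0.0894]
tool_rot: [-2.27, -2.094, 0.071]
wrist_force: [-0.0, 0.0, -2.4]
gripper_width: 0.0119
```

```bash
python3 st.py
```

```text
9.3 p [0.4866 0.1531 0.0894] toolz [-0.0691  0.0075 -0.9976] yaw -0.0808 F [-0.   0.  -2.4] w 0.0119 q [-0.566  0.629  0.363  1.92  -0.36   0.724 -0.058]
```

Call:
{"method": "send_rows", "body": {"commands": [{"x": 0, "y": 0, "z": -5, "roll": 0, "grip": -1}, {"x": 0, "y": 0, "z": 0, "roll": 0, "grip": -1}]}}

```text
time_s: 9.55
eef_pos: [0.4932, 0.1523, 0.1426]
tool_rot: [-2.274, -2.094, 0.066]
wrist_force: [-0.2, -0.5, -3.2]
gripper_width: 0.0119
```

```bash
python3 st.py
```

```text
9.55 p [0.4932 0.1523 0.1426] toolz [-0.0646  0.0074 -0.9979] yaw -0.0823 F [-0.2 -0.5 -3.2] w 0.0119 q [-0.593  0.559  0.409  1.859 -0.315  0.849 -0.097]
```

Tilt drifts by an amount that is quadratic in step size, so it has the same sign whichever way I move. Large steps along z undo the pitch, so I'll use those and then take small steps.

Call:
{"method": "send_rows", "body": {"commands": [{"x": 0, "y": 0, "z": -6, "roll": -0.003, "grip": -1}, {"x": 0, "y": 0, "z": 6, "roll": -0.003, "grip": -1}, {"x": 0, "y": 0, "z": -6, "roll": -0.003, "grip": -1}, {"x": 0, "y": 0, "z": 6, "roll": -0.003, "grip": -1}, {"x": 0, "y": 0, "z": -6, "roll": -0.003, "grip": -1}, {"x": 0, "y": 0, "z": 6, "roll": -0.003, "grip": -1}, {"x": 0, "y": 0, "z": 0, "roll": -0.005, "grip": -1}]}}

```text
time_s: 10.42
eef_pos: [0.4861, 0.1495, 0.1415]
tool_rot: [-2.241, -2.109, 0.132]
wrist_force: [-0.6, -0.4, -2.3]
gripper_width: 0.0115
```

```bash
python3 st.py
```

```text
10.43 p [0.4861 0.1495 0.1415] toolz [-0.1042 -0.0139 -0.9945] yaw -0.0616 F [-0.6 -0.4 -2.3] w 0.0115 q [-0.6    0.572  0.417  1.844 -0.299  0.895 -0.089]
```

Call:
{"method": "send_rows", "body": {"commands": [{"x": 0, "y": 0, "z": 6, "roll": 0, "grip": -1}, {"x": 0, "y": 0, "z": 0, "roll": 0, "grip": -1}]}}

```text
time_s: 10.68
eef_pos: [0.4846, 0.1496, 0.0859]
tool_rot: [-2.244, -2.113, 0.118]
wrist_force: [0.5, 0.6, -2.2]
gripper_width: 0.0113
```

```bash
python3 st.py
```

```text
10.68 p [0.4846 0.1496 0.0859] toolz [-0.0948 -0.0111 -0.9954] yaw -0.0612 F [ 0.5  0.6 -2.2] w 0.0113 q [-0.573  0.645  0.377  1.905 -0.349  0.754 -0.045]
```

Call:
{"method": "send_rows", "body": {"commands": [{"x": 0, "y": 0, "z": -3, "roll": 0, "grip": -1}, {"x": 0, "y": 0, "z": -3, "roll": 0, "grip": -1}, {"x": 0, "y": 0, "z": 0, "roll": 0, "grip": -1}]}}

```text
time_s: 11.05
eef_pos: [0.498, 0.1504, 0.1577]
tool_rot: [-2.254, -2.117, 0.092]
wrist_force: [0.3, -0.3, -1.6]
gripper_width: 0.0116
```

```bash
python3 st.py
```

```text
11.05 p [0.498  0.1504 0.1577] toolz [-0.0761 -0.0056 -0.9971] yaw -0.0627 F [ 0.3 -0.3 -1.6] w 0.0116 q [-0.604  0.553  0.429  1.82  -0.296  0.909 -0.092]
```

Call:
{"method": "send_rows", "body": {"commands": [{"x": 0, "y": 0, "z": 6, "roll": 0, "grip": -1}, {"x": 0, "y": 0, "z": 0, "roll": 0, "grip": -1}, {"x": 0, "y": 0, "z": -3, "roll": 0, "grip": -1}, {"x": 0, "y": 0, "z": -3, "roll": 0, "grip": -1}, {"x": 0, "y": 0, "z": 0, "roll": 0, "grip": -1}, {"x": 0, "y": 0, "z": 6, "roll": 0, "grip": -1}, {"x": 0, "y": 0, "z": 0, "roll": 0, "grip": -1}, {"x": 0, "y": 0, "z": -3, "roll": 0, "grip": -1}, {"x": 0, "y": 0, "z": -3, "roll": 0, "grip": -1}, {"x": 0, "y": 0, "z": 0, "roll": 0, "grip": -1}]}}

```text
time_s: 12.3
eef_pos: [0.5076, 0.1508, 0.1755]
tool_rot: [-2.266, -2.123, 0.053]
wrist_force: [-0.2, 0.3, -2.8]
gripper_width: 0.0123
```

```bash
python3 st.py
```

```text
12.3 p [0.5076 0.1508 0.1755] toolz [-0.0496  0.0027 -0.9988] yaw -0.0649 F [-0.2  0.3 -2.8] w 0.0123 q [-0.609  0.531  0.443  1.798 -0.292  0.925 -0.096]
```

Call:
{"method": "send_rows", "body": {"commands": [{"x": 1.5, "y": -0.5, "z": 6, "roll": 0, "grip": -1}, {"x": 0, "y": 0, "z": 0, "roll": 0, "grip": -1}, {"x": 1.5, "y": -0.5, "z": 4, "roll": -0.005, "grip": -1}, {"x": 0, "y": 0, "z": 0, "roll": 0, "grip": -1}, {"x": 0, "y": 0, "z": 0, "roll": 0, "grip": -1}]}}

```text
time_s: 12.92
eef_pos: [0.5018, 0.18, 0.0818]
tool_rot: [-2.271, -2.131, 0.035]
wrist_force: [0.4, -0.9, -1.2]
gripper_width: 0.0118
```

```bash
python3 st.py; python3 snap.py 7 wrist side; python3 -c "
from h import *
crop(load('side7'),140,170,180,130,4,'pics/s7.png')"
```

```text
12.93 p [0.5018 0.18   0.0818] toolz [-0.035   0.0045 -0.9994] yaw -0.0634 F [ 0.4 -0.9 -1.2] w 0.0118 q [-0.616  0.656  0.375  1.891 -0.38   0.698 -0.073]
13.025 [0.5008 0.1805 0.0814] [-0.4  -0.49 -2.37] 0.0117
```

View pics/wrist7.png

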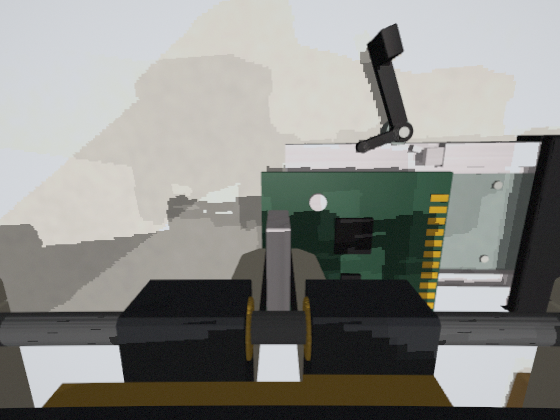

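View pics/s7.png

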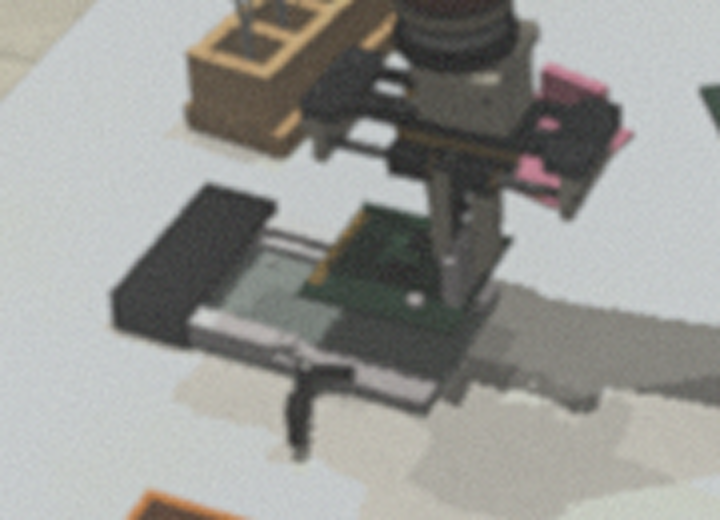

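```bash
python3 -c "
from h import *
crop(load('wrist7'),255,100,200,125,4,'pics/w7a.png')
crop(load('wrist7'),395,100,165,225,3.5,'pics/w7b.png')"
```

```text
(no output)
```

View pics/w7a.png

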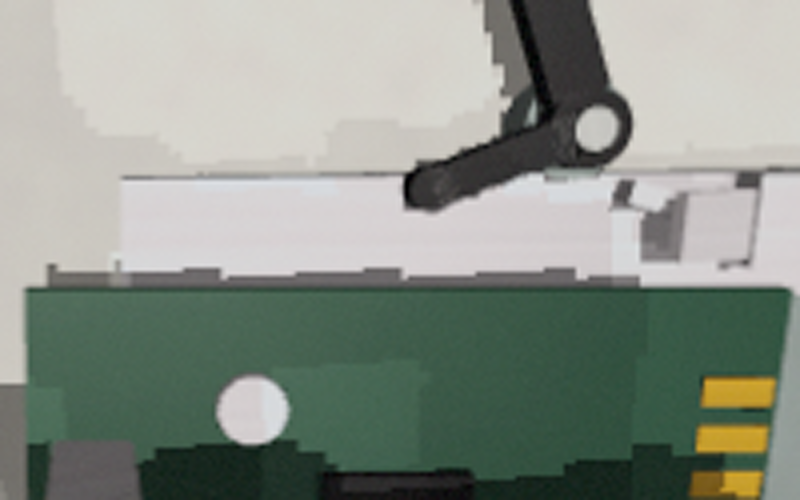

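View pics/w7b.png

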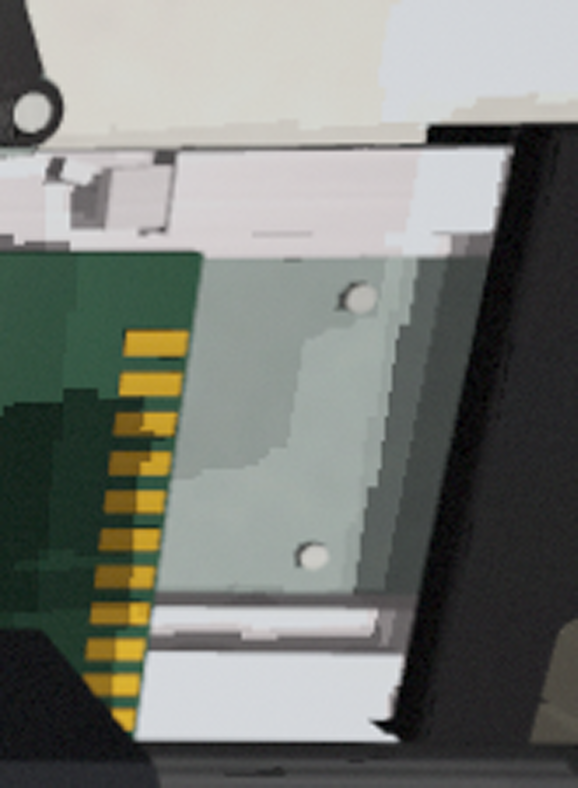

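```bash
python3 - <<'E'
from h import *
c=load('wrist7')
# state at capture
p=np.array([0.5018,0.18,0.0818]);Rt=R.from_rotvec([-2.271,-2.131,.035]).as_matrix()
uvd=np.array([[404.75,131.5],[285.25,144.5]]);P=np.array([(-.059,.07,.0235),(-.14,.062,.014)])
r,e=fit(c,uvd,P,[.644,.173,-.054]);print('dock',r.round(4),e.round(2).tolist())
# project prior dock
def W(P,q):
    cc,ss=np.cos(q[2]),np.sin(q[2]);return P@np.array([[cc,ss,0],[-ss,cc,0],[0,0,1]])+[q[0],q[1],0]
for q in ([.6442,.173,-.0537],[.644,.1745,-.053]): print(proj(c,W(P,np.array(q))).round(1).tolist())
# board in grip: tool frame y=board x, tool x=board y ; z_tool=-board z + h
uvb=np.array([[261.75,172.25],[453,172.75],[433+0,311.4]])
Pb=np.array([[-.055,.05,.004],[.055,.05,.004]])
def tw(Pb,b):  # b: (ox,oy,yaw) of board origin, in tool frame; underside 16.2mm beyond... 
    cc,ss=np.cos(b[2]),np.sin(b[2])
    x=b[0]+cc*Pb[:,0]-ss*Pb[:,1]; y=b[1]+ss*Pb[:,0]+cc*Pb[:,1]
    T=np.c_[y,x,0.0162-Pb[:,2]]
    return T@Rt.T+p
rr=least_squares(lambda b:(proj(c,tw(Pb,b))-uvb[:2]).ravel(),[.045,0,0]);print('board in tool (x fwd,y left,yaw)',rr.x.round(4),rr.fun.round(2))
b=rr.x;o=tw(np.zeros((1,3)),b)[0];f=tw(np.array([[.055,0,0]]),b)[0]
print('board origin world',o.round(4),'yaw',np.arctan2(*(f-o)[[1,0]]).round(4),'pitch',((f-o)[2]/.055).round(3))
for q in (r,[.6442,.173,-.0537]):
  cc,ss=np.cos(q[2]),np.sin(q[2]);print('in dock',(np.array([[cc,ss],[-ss,cc]])@(o[:2]-q[:2])).round(4))
E
```

```text
dock [ 0.6443  0.1739 -0.05  ] [[-0.55, 0.0], [0.6, -0.06]]
[[404.4, 132.6], [286.1, 145.0]]
[[404.1, 130.4], [285.6, 143.1]]
board in tool (x fwd,y left,yaw) [ 0.0433  0.0001 -0.0045] [-1.09  0.01  1.07  0.17]
board origin world [0.5444 0.1774 0.0641] yaw -0.068 pitch -0.035
in dock [-0.0999 -0.0016]
in dock [-0.0999 -0.001 ]
```

Call:
{"method": "send_rows", "body": {"commands": [{"x": 0.1, "y": -0.8, "z": 1.5, "roll": -0.01, "grip": -1}, {"x": 0, "y": 0, "z": 1.5, "roll": -0.005, "grip": -1}, {"x": 0, "y": 0, "z": 0, "roll": 0, "grip": -1}]}}

```text
time_s: 13.4
eef_pos: [0.4955, 0.1811, 0.0546]
tool_rot: [-2.258, -2.148, 0.025]
wrist_force: [-0.2, -0.1, -3.1]
gripper_width: 0.0118
```

```bash
python3 st.py
```

```text
13.4 p [0.4955 0.1811 0.0546] toolz [-0.0285  0.0071 -0.9996] yaw -0.05 F [-0.2 -0.1 -3.1] w 0.0118 q [-0.601  0.688  0.341  1.93  -0.405  0.617 -0.042]
```

Call:
{"method": "send_rows", "body": {"commands": [{"x": 0, "y": 0, "z": 1.0, "roll": 0, "grip": -1}, {"x": 0, "y": 0, "z": 0.6, "roll": 0, "grip": -1}, {"x": 0, "y": 0, "z": 0, "roll": 0, "grip": -1}]}}

```text
time_s: 13.78
eef_pos: [0.4965, 0.181, 0.0384]
tool_rot: [-2.26, -2.148, 0.022]
wrist_force: [-0.3, 0.4, -2.6]
gripper_width: 0.0121
```

```bash
python3 st.py; python3 snap.py 8 wrist
```

```text
13.78 p [0.4965 0.181  0.0384] toolz [-0.0262  0.0074 -0.9996] yaw -0.0509 F [-0.3  0.4 -2.6] w 0.0121 q [-0.589  0.714  0.324  1.938 -0.42   0.58  -0.029]
13.825 [0.4967 0.181  0.0386] [ 0.63 -0.11 -2.96] 0.012
```

View pics/wrist8.png

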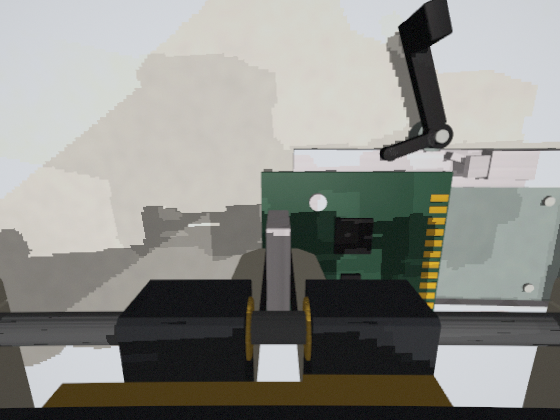

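Call:
{"method": "send_rows", "body": {"commands": [{"x": 0, "y": 0, "z": 0.4, "roll": 0, "grip": -1}, {"x": 0, "y": 0, "z": 0.3, "roll": 0, "grip": -1}, {"x": 0, "y": 0, "z": 0, "roll": 0, "grip": -1}]}}

```text
time_s: 14.2
eef_pos: [0.4967, 0.1809, 0.0322]
tool_rot: [-2.261, -2.148, 0.02]
wrist_force: [-2.2, -0.4, 2.8]
gripper_width: 0.0119
```

```bash
python3 st.py
```

```text
14.2 p [0.4967 0.1809 0.0322] toolz [-0.025   0.008  -0.9997] yaw -0.0511 F [-2.2 -0.4  2.8] w 0.0119 q [-0.584  0.723  0.316  1.942 -0.426  0.565 -0.023]
```

Call:
{"method": "send_rows", "body": {"commands": [{"x": 0, "y": 0, "z": 0, "roll": 0, "grip": -0.5}, {"x": 0, "y": 0, "z": 0, "roll": 0, "grip": -0.3}, {"x": 0, "y": 0, "z": 0, "roll": 0, "grip": -0.3}, {"x": 0, "y": 0, "z": -3, "roll": 0, "grip": -0.3}, {"x": 0, "y": 0, "z": -3, "roll": 0, "grip": -0.3}, {"x": 0, "y": 0, "z": 0, "roll": 0, "grip": -0.3}]}}

```text
time_s: 14.95
eef_pos: [0.4998, 0.1809, 0.0938]
tool_rot: [-2.262, -2.149, 0.016]
wrist_force: [-0.2, 0.2, 0.2]
gripper_width: 0.0326
```

```bash
python3 st.py; python3 snap.py 9 wrist
```

```text
14.95 p [0.4998 0.1809 0.0938] toolz [-0.0221  0.0084 -0.9997] yaw -0.0509 F [-0.2  0.2  0.2] w 0.0326 q [-0.626  0.631  0.382  1.898 -0.372  0.701 -0.07 ]
15.0 [0.4987 0.1808 0.0926] [-0.05  1.03 -0.75] 0.0327
```

View pics/wrist9.png

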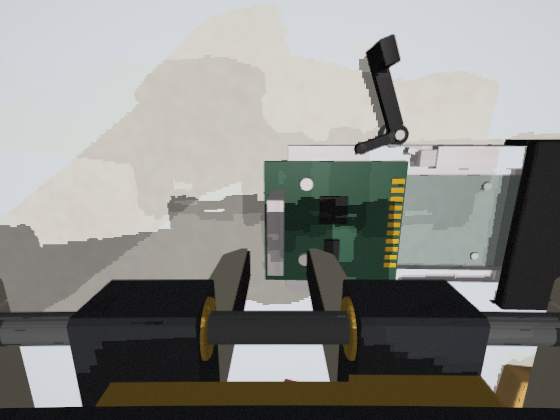

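```bash
python3 -c "
from h import *
crop(load('wrist9'),255,125,170,165,4.5,'pics/w9a.png')"
```

```text
(no output)
```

View pics/w9a.png

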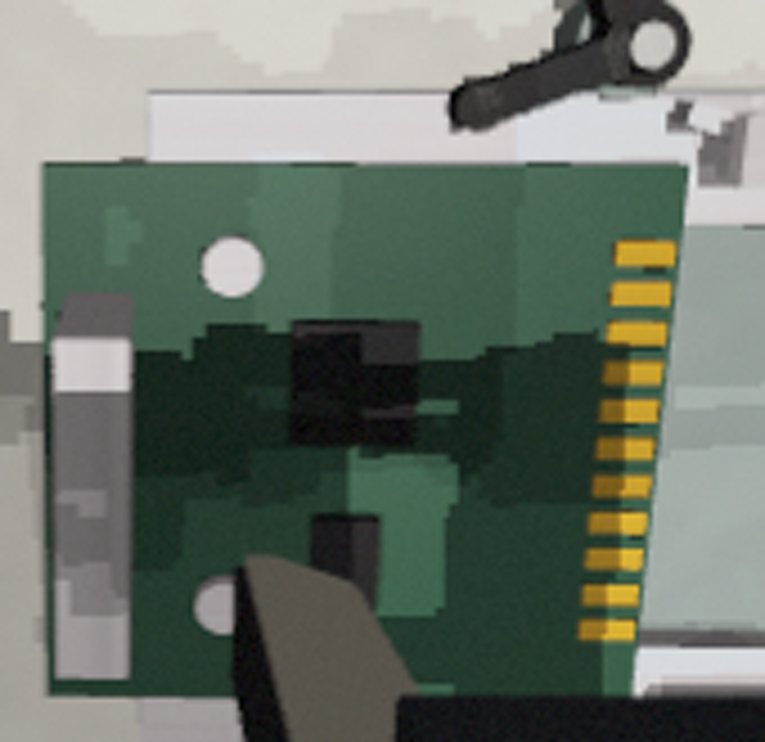

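```bash
python3 - <<'E'
from h import *
c=load('wrist9')
f=lambda L:np.array(L)/4.5+[255,125]
P=np.array([[-.055,.05,.018],[.055,.05,.018],[.055,-.05,.018],[-.055,-.05,.018],[-.051,.028,.056],[-.039,.028,.056],[-.039,-.028,.056],[-.051,-.028,.056]])
r,e=fit(c,f([[42,163],[688,165],[635,697],[49,694],[53,340],[131,338],[130,680],[55,680]]),P,[.54,.18,-.05]);print('board',r.round(4),e.round(1).tolist())
d,e=fit(c,f([[655,43],[148,90]]),np.array([(-.059,.07,.0235),(-.14,.062,.014)]),[.644,.173,-.054]);print('dock',d.round(4),e.round(1).tolist())
d=np.array([.6442,.1735,-.052])
cc,ss=np.cos(d[2]),np.sin(d[2]);print((np.array([[cc,ss],[-ss,cc]])@(r[:2]-d[:2])).round(4), 'yaw',(r[2]-d[2]).round(4))
print('bar',r[:2]-.045*np.array([np.cos(r[2]),np.sin(r[2])]))
E
```

```text
board [ 0.5408  0.1793 -0.047 ] [[-0.5, 0.2], [0.4, -0.6], [-0.5, 0.7], [-0.2, 0.3], [-0.3, -0.5], [0.3, -0.0], [0.4, 0.2], [0.3, 0.1]]
dock [ 0.6441  0.1737 -0.0539] [[-0.4, -0.0], [0.5, -0.0]]
[-0.1036  0.0005] yaw 0.005
bar [0.49579989 0.18145964]
```

Call:
{"method": "send_rows", "body": {"commands": [{"x": 0.1, "y": -0.3, "z": 5.5, "roll": 0, "grip": -0.3}, {"x": 0, "y": 0, "z": 0, "roll": 0, "grip": -0.3}, {"x": 0, "y": 0, "z": 0, "roll": 0, "grip": -0.3}]}}

```text
time_s: 15.38
eef_pos: [0.4945, 0.1825, 0.0362]
tool_rot: [-2.261, -2.149, 0.02]
wrist_force: [-0.3, 0.6, -0.6]
gripper_width: 0.0329
```

```bash
python3 st.py
```

```text
15.38 p [0.4945 0.1825 0.0362] toolz [-0.0249  0.0074 -0.9997] yaw -0.0506 F [-0.3  0.6 -0.6] w 0.0329 q [-0.593  0.716  0.324  1.944 -0.427  0.571 -0.026]
```

Call:
{"method": "send_rows", "body": {"commands": [{"x": -0.1, "y": 0.1, "z": 0.7, "roll": 0, "grip": -0.3}, {"x": 0, "y": 0, "z": 0, "roll": 0, "grip": -1}, {"x": 0, "y": 0, "z": 0, "roll": 0, "grip": -1}, {"x": 0, "y": 0, "z": 0, "roll": 0, "grip": -1}, {"x": 0, "y": 0, "z": 0, "roll": 0, "grip": -1}], "newtons": 15}}

```text
time_s: 16.0
eef_pos: [0.4975, 0.1817, 0.0321]
tool_rot: [-2.263, -2.15, 0.012]
wrist_force: [-0.6, -0.2, 0.2]
gripper_width: 0.0118
```

```bash
python3 st.py
```

```text
16.0 p [0.4975 0.1817 0.0321] toolz [-0.0194  0.0094 -0.9998] yaw -0.051 F [-0.6 -0.2  0.2] w 0.0118 q [-0.586  0.722  0.318  1.945 -0.432  0.558 -0.019]
```

Call:
{"method": "send_rows", "body": {"commands": [{"x": 0, "y": 0.8, "z": -0.02, "roll": 0, "grip": -1}, {"x": 0, "y": 0.8, "z": -0.02, "roll": 0, "grip": -1}, {"x": 0, "y": 0.8, "z": -0.02, "roll": 0, "grip": -1}, {"x": 0, "y": 0, "z": 0, "roll": 0, "grip": -1}]}}

```text
time_s: 16.5
eef_pos: [0.5223, 0.1808, 0.0322]
tool_rot: [-2.261, -2.15, 0.013]
wrist_force: [-0.4, -0.0, 0.2]
gripper_width: 0.012
```

```bash
python3 st.py
```

```text
16.5 p [0.5223 0.1808 0.0322] toolz [-0.0211  0.0098 -0.9997] yaw -0.0503 F [-0.4 -0.   0.2] w 0.012 q [-0.568  0.746  0.325  1.878 -0.422  0.604 -0.017]
```

Call:
{"method": "send_rows", "body": {"commands": [{"x": -0.01, "y": 0.8, "z": -0.01, "roll": 0, "grip": -1}, {"x": -0.01, "y": 0.8, "z": -0.01, "roll": 0, "grip": -1}, {"x": -0.01, "y": 0.8, "z": -0.01, "roll": 0, "grip": -1}, {"x": 0, "y": 0, "z": 0, "roll": 0, "grip": -1}]}}

```text
time_s: 17.0
eef_pos: [0.5479, 0.1792, 0.0319]
tool_rot: [-2.261, -2.15, 0.014]
wrist_force: [-0.4, 0.9, 0.9]
gripper_width: 0.0122
```

```bash
python3 st.py; python3 snap.py 10 wrist
```

```text
17.0 p [0.5479 0.1792 0.0319] toolz [-0.0215  0.0099 -0.9997] yaw -0.0502 F [-0.4  0.9  0.9] w 0.0122 q [-0.549  0.772  0.332  1.809 -0.414  0.648 -0.016]
17.05 [0.5479 0.1792 0.0319] [ 0.55 -0.51  1.37] 0.0118
```

View pics/wrist10.png

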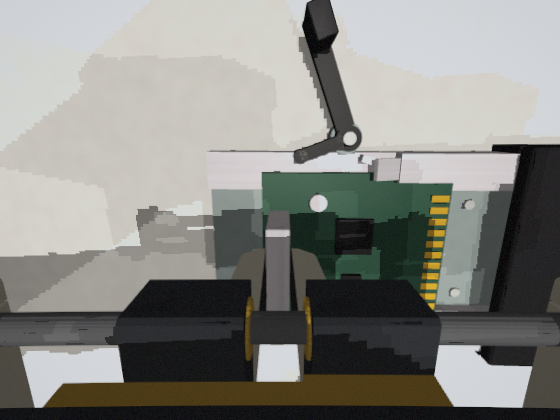

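Call:
{"method": "send_rows", "body": {"commands": [{"x": -0.01, "y": 0.8, "z": -0.01, "roll": 0, "grip": -1}, {"x": -0.01, "y": 0.8, "z": -0.01, "roll": 0, "grip": -1}, {"x": -0.01, "y": 0.6, "z": -0.01, "roll": 0, "grip": -1}, {"x": 0, "y": 0, "z": 0, "roll": 0, "grip": -1}]}}

```text
time_s: 17.55
eef_pos: [0.5703, 0.1779, 0.0317]
tool_rot: [-2.259, -2.149, 0.015]
wrist_force: [-1.8, 0.6, 1.9]
gripper_width: 0.0124
```

```bash
python3 st.py
```

```text
17.55 p [0.5703 0.1779 0.0317] toolz [-0.0232  0.01   -0.9997] yaw -0.0498 F [-1.8  0.6  1.9] w 0.0124 q [-0.532  0.796  0.337  1.746 -0.407  0.69  -0.016]
```

Call:
{"method": "send_rows", "body": {"commands": [{"x": -0.01, "y": 0.3, "z": -0.02, "roll": 0, "grip": -1}, {"x": 0, "y": 0.3, "z": -0.02, "roll": 0, "grip": -1}]}}

```text
time_s: 17.8
eef_pos: [0.5756, 0.1776, 0.0318]
tool_rot: [-2.258, -2.149, 0.018]
wrist_force: [-2.0, 0.1, 2.7]
gripper_width: 0.0122
```

Call:
{"method": "send_rows", "body": {"commands": [{"x": 0, "y": 0.2, "z": -0.02, "roll": 0, "grip": -1}]}}

```text
time_s: 17.92
eef_pos: [0.5776, 0.1775, 0.0319]
tool_rot: [-2.258, -2.148, 0.018]
wrist_force: [-2.4, -1.1, 2.1]
gripper_width: 0.0122
```

Call:
{"method": "send_rows", "body": {"commands": [{"x": 0, "y": 0.2, "z": -0.02, "roll": 0, "grip": -1}]}}

```text
time_s: 18.05
eef_pos: [0.5796, 0.1774, 0.0321]
tool_rot: [-2.258, -2.148, 0.018]
wrist_force: [-4.0, 0.2, 2.3]
gripper_width: 0.0118
```

Call:
{"method": "send_rows", "body": {"commands": [{"x": 0, "y": 0.1, "z": -0.02, "roll": 0, "grip": -1}]}}

```text
time_s: 18.18
eef_pos: [0.5807, 0.1773, 0.0322]
tool_rot: [-2.258, -2.148, 0.019]
wrist_force: [-1.9, 0.2, 1.8]
gripper_width: 0.0122
```

Call:
{"method": "send_rows", "body": {"commands": [{"x": 0, "y": 0.1, "z": -0.02, "roll": 0, "grip": -1}]}}

```text
time_s: 18.3
eef_pos: [0.5817, 0.1773, 0.0323]
tool_rot: [-2.258, -2.148, 0.019]
wrist_force: [-3.0, 1.3, 1.7]
gripper_width: 0.012
```

Call:
{"method": "send_rows", "body": {"commands": [{"x": 0, "y": 0.1, "z": -0.01, "roll": 0, "grip": -1}]}}

```text
time_s: 18.42
eef_pos: [0.5828, 0.1772, 0.0324]
tool_rot: [-2.258, -2.148, 0.019]
wrist_force: [-2.4, 0.3, 2.1]
gripper_width: 0.012
```

Call:
{"method": "send_rows", "body": {"commands": [{"x": 0, "y": 0.1, "z": -0.01, "roll": 0, "grip": -1}]}}

```text
time_s: 18.55
eef_pos: [0.5839, 0.1771, 0.0324]
tool_rot: [-2.258, -2.148, 0.019]
wrist_force: [-2.4, -0.4, 1.8]
gripper_width: 0.0119
```

Call:
{"method": "send_rows", "body": {"commands": [{"x": 0, "y": 0.1, "z": -0.01, "roll": 0, "grip": -1}]}}

```text
time_s: 18.68
eef_pos: [0.5849, 0.1771, 0.0324]
tool_rot: [-2.258, -2.148, 0.019]
wrist_force: [-2.8, -0.5, 2.5]
gripper_width: 0.0121
```

Call:
{"method": "send_rows", "body": {"commands": [{"x": 0, "y": 0.1, "z": -0.01, "roll": 0, "grip": -1}]}}

```text
time_s: 18.8
eef_pos: [0.586, 0.177, 0.0325]
tool_rot: [-2.258, -2.148, 0.019]
wrist_force: [-1.7, 1.0, 1.2]
gripper_width: 0.0121
```

Call:
{"method": "send_rows", "body": {"commands": [{"x": 0, "y": 0.1, "z": 0, "roll": 0, "grip": -1}, {"x": 0, "y": 0.1, "z": 0, "roll": 0, "grip": -1}]}}

```text
time_s: 19.05
eef_pos: [0.5882, 0.1769, 0.0324]
tool_rot: [-2.258, -2.148, 0.019]
wrist_force: [-2.3, 0.6, 1.8]
gripper_width: 0.012
```

Call:
{"method": "send_rows", "body": {"commands": [{"x": 0, "y": 0.1, "z": 0, "roll": 0, "grip": -1}]}}

```text
time_s: 19.18
eef_pos: [0.5892, 0.1769, 0.0324]
tool_rot: [-2.258, -2.148, 0.019]
wrist_force: [-3.0, 0.3, 1.6]
gripper_width: 0.0123
```

Call:
{"method": "send_rows", "body": {"commands": [{"x": 0, "y": 0.1, "z": 0, "roll": 0, "grip": -1}]}}

```text
time_s: 19.3
eef_pos: [0.5903, 0.1768, 0.0324]
tool_rot: [-2.258, -2.148, 0.019]
wrist_force: [-2.8, -0.6, 2.6]
gripper_width: 0.0122
```

Call:
{"method": "send_rows", "body": {"commands": [{"x": 0, "y": 0.1, "z": 0, "roll": 0, "grip": -1}]}}

```text
time_s: 19.42
eef_pos: [0.5913, 0.1768, 0.0324]
tool_rot: [-2.258, -2.148, 0.019]
wrist_force: [-3.0, -0.7, 1.6]
gripper_width: 0.0119
```

Call:
{"method": "send_rows", "body": {"commands": [{"x": 0, "y": 0.1, "z": 0, "roll": 0, "grip": -1}]}}

```text
time_s: 19.55
eef_pos: [0.5924, 0.1767, 0.0324]
tool_rot: [-2.258, -2.148, 0.019]
wrist_force: [-2.2, 0.1, 1.3]
gripper_width: 0.0121
```

Call:
{"method": "send_rows", "body": {"commands": [{"x": 0, "y": 0.1, "z": 0, "roll": 0, "grip": -1}]}}

```text
time_s: 19.68
eef_pos: [0.5934, 0.1766, 0.0323]
tool_rot: [-2.258, -2.148, 0.019]
wrist_force: [-2.2, 0.5, 1.8]
gripper_width: 0.0124
```

```bash
python3 st.py; python3 snap.py 11 wrist; python3 -c "
from h import *
crop(load('wrist11'),180,80,330,240,2.4,'pics/w11a.png')"
```

```text
19.68 p [0.5934 0.1766 0.0323] toolz [-0.026   0.0099 -0.9996] yaw -0.0496 F [-2.2  0.5  1.8] w 0.0124 q [-0.515  0.821  0.342  1.677 -0.4    0.737 -0.018]
19.725 [0.5936 0.1766 0.0323] [-2.4  -0.11  1.7 ] 0.0121
```

View pics/w11a.png

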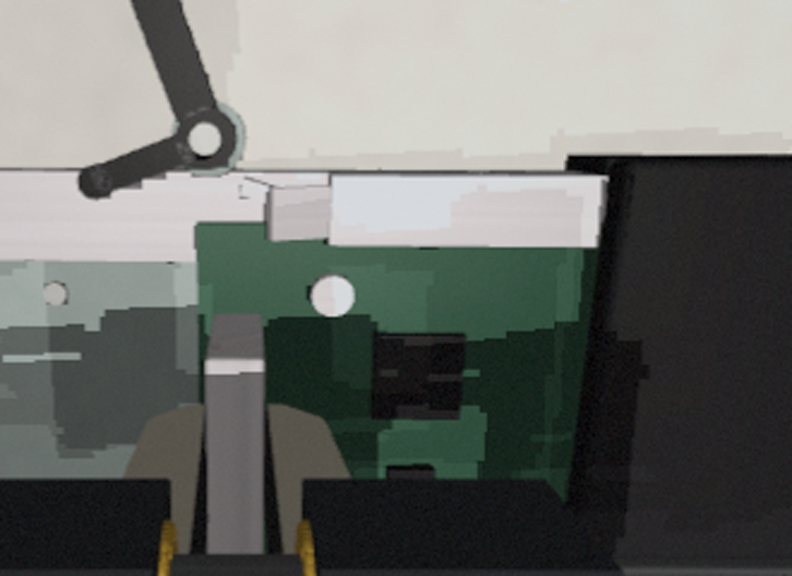

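```bash
python3 - <<'E'
from h import *
c=load('wrist11')
uv=np.array([[195,222],[205,139]])/2.4+[180,80]
a=back(c,uv,[.018,.0235]);d=a[0]-a[1];t=-.051
print(a.round(4),'rear edge dock x',(-.059+d[0]*np.cos(t)+d[1]*np.sin(t)).round(4),'dy',(-d[0]*np.sin(t)+d[1]*np.cos(t)).round(4))
E
```

```text
[[0.5843 0.2271 0.018 ]
 [0.5882 0.2465 0.0235]] rear edge dock x -0.062 dy -0.0196
```

Call:
{"method": "send_rows", "body": {"commands": [{"x": 0, "y": 0.1, "z": 0, "roll": 0, "grip": -1}]}}

```text
time_s: 19.85
eef_pos: [0.5945, 0.1766, 0.0323]
tool_rot: [-2.258, -2.148, 0.019]
wrist_force: [-5.0, 0.7, 2.2]
gripper_width: 0.0122
```

Call:
{"method": "send_rows", "body": {"commands": [{"x": 0, "y": 0.1, "z": 0, "roll": 0, "grip": -1}]}}

```text
time_s: 19.98
eef_pos: [0.5944, 0.1767, 0.0321]
tool_rot: [-2.256, -2.147, 0.022]
wrist_force: [-4.8, 0.0, 2.6]
gripper_width: 0.0117
```

Call:
{"method": "send_rows", "body": {"commands": [{"x": 0, "y": 0.18, "z": 0, "roll": 0, "grip": -1}]}}

```text
time_s: 20.1
eef_pos: [0.5944, 0.1768, 0.0318]
tool_rot: [-2.254, -2.145, 0.026]
wrist_force: [-6.4, -0.5, 3.8]
gripper_width: 0.0122
```

```bash
python3 st.py
```

```text
20.1 p [0.5944 0.1768 0.0318] toolz [-0.033   0.0103 -0.9994] yaw -0.0493 F [-6.4 -0.5  3.8] w 0.0122 q [-0.513  0.825  0.342  1.668 -0.399  0.749 -0.018]
```

Call:
{"method": "send_rows", "body": {"commands": [{"x": 0, "y": 0.26, "z": -0.05, "roll": 0, "grip": -1}, {"x": 0, "y": 0.28, "z": -0.05, "roll": 0, "grip": -1}]}}

```text
time_s: 20.35
eef_pos: [0.5943, 0.1769, 0.0319]
tool_rot: [-2.247, -2.139, 0.04]
wrist_force: [-8.3, 0.2, 4.6]
gripper_width: 0.0129
```

```bash
python3 st.py
```

```text
20.35 p [0.5943 0.1769 0.0319] toolz [-0.0456  0.0105 -0.9989] yaw -0.0487 F [-8.3  0.2  4.6] w 0.0129 q [-0.51   0.83   0.342  1.656 -0.397  0.769 -0.019]
```

Call:
{"method": "send_rows", "body": {"commands": [{"x": 0, "y": 0.38, "z": -0.1, "roll": 0, "grip": -1}]}}

```text
time_s: 20.48
eef_pos: [0.5943, 0.1769, 0.0322]
tool_rot: [-2.242, -2.135, 0.05]
wrist_force: [-8.5, 0.6, 5.8]
gripper_width: 0.0126
```

```bash
python3 st.py
```

```text
20.48 p [0.5943 0.1769 0.0322] toolz [-0.0544  0.0106 -0.9985] yaw -0.0482 F [-8.5  0.6  5.8] w 0.0126 q [-0.508  0.833  0.342  1.647 -0.395  0.783 -0.02 ]
```

Call:
{"method": "send_rows", "body": {"commands": [{"x": 0, "y": 0.5, "z": -0.1, "roll": 0, "grip": -1}]}}

```text
time_s: 20.6
eef_pos: [0.5942, 0.177, 0.0322]
tool_rot: [-2.235, -2.13, 0.063]
wrist_force: [-10.7, 0.2, 4.7]
gripper_width: 0.0128
```

```bash
python3 st.py
```

```text
20.6 p [0.5942 0.177  0.0322] toolz [-0.0663  0.0107 -0.9977] yaw -0.0478 F [-10.7   0.2   4.7] w 0.0128 q [-0.505  0.837  0.341  1.637 -0.393  0.801 -0.021]
```

Call:
{"method": "send_rows", "body": {"commands": [{"x": 0, "y": 0.5, "z": -0.1, "roll": 0, "grip": -1}]}}

```text
time_s: 20.72
eef_pos: [0.5941, 0.1769, 0.0321]
tool_rot: [-2.228, -2.125, 0.076]
wrist_force: [-10.0, -0.6, 5.8]
gripper_width: 0.0135
```

```bash
python3 st.py; python3 snap.py 12 side; python3 -c "
from h import *
crop(load('side12'),140,170,180,130,4.4,'pics/s12.png')"
```

```text
20.73 p [0.5941 0.1769 0.0321] toolz [-0.0783  0.0108 -0.9969] yaw -0.0472 F [-10.   -0.6   5.8] w 0.0135 q [-0.502  0.842  0.341  1.626 -0.392  0.819 -0.022]
20.775 [0.594  0.1769 0.032 ] [-10.94   0.03   5.75] 0.0131
```

View pics/s12.png

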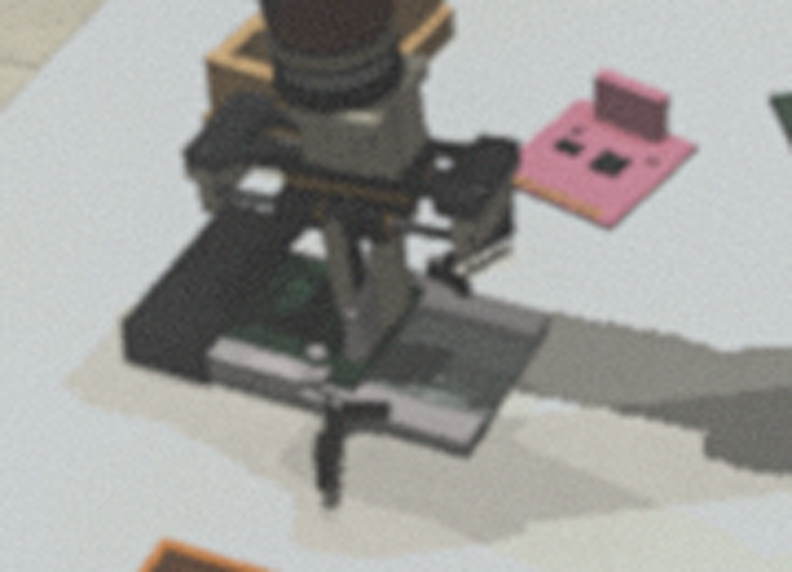

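Call:
{"method": "send_rows", "body": {"commands": [{"x": 0, "y": 0.55, "z": -0.25, "roll": 0, "grip": -1}]}}

```text
time_s: 20.9
eef_pos: [0.5942, 0.177, 0.0332]
tool_rot: [-2.221, -2.119, 0.09]
wrist_force: [-10.9, -1.2, 5.6]
gripper_width: 0.013
```

Call:
{"method": "send_rows", "body": {"commands": [{"x": 0, "y": 0.55, "z": -0.25, "roll": 0, "grip": -1}]}}

```text
time_s: 21.02
eef_pos: [0.5942, 0.177, 0.0335]
tool_rot: [-2.213, -2.113, 0.105]
wrist_force: [-9.4, -0.2, -2.3]
gripper_width: 0.0132
```

```bash
python3 st.py
```

```text
21.02 p [0.5942 0.177  0.0335] toolz [-0.1045  0.0105 -0.9945] yaw -0.0463 F [-9.4 -0.2 -2.3] w 0.0132 q [-0.496  0.85   0.341  1.6   -0.387  0.862 -0.026]
```

Call:
{"method": "send_rows", "body": {"commands": [{"x": 0, "y": 0.55, "z": -0.08, "roll": 0, "grip": -1}]}}

```text
time_s: 21.15
eef_pos: [0.5938, 0.177, 0.0326]
tool_rot: [-2.206, -2.106, 0.12]
wrist_force: [-10.5, 1.0, 5.5]
gripper_width: 0.0142
```

```bash
python3 st.py
```

```text
21.15 p [0.5938 0.177  0.0326] toolz [-0.1184  0.0103 -0.9929] yaw -0.0457 F [-10.5   1.    5.5] w 0.0142 q [-0.492  0.857  0.34   1.588 -0.385  0.881 -0.026]
```

Call:
{"method": "send_rows", "body": {"commands": [{"x": 0, "y": 0.65, "z": -0.18, "roll": 0, "grip": -1}]}}

```text
time_s: 21.28
eef_pos: [0.5936, 0.177, 0.0326]
tool_rot: [-2.197, -2.099, 0.138]
wrist_force: [-13.2, -0.8, 6.0]
gripper_width: 0.014
```

```bash
python3 st.py
```

```text
21.27 p [0.5936 0.177  0.0326] toolz [-0.1343  0.0101 -0.9909] yaw -0.0452 F [-13.2  -0.8   6. ] w 0.014 q [-0.488  0.863  0.339  1.573 -0.383  0.905 -0.028]
```

Call:
{"method": "send_rows", "body": {"commands": [{"x": 0, "y": 0.58, "z": -0.18, "roll": 0, "grip": -1}]}}

```text
time_s: 21.4
eef_pos: [0.5935, 0.1769, 0.0328]
tool_rot: [-2.188, -2.092, 0.153]
wrist_force: [-11.2, -0.1, 5.7]
gripper_width: 0.0143
```

```bash
python3 st.py
```

```text
21.4 p [0.5935 0.1769 0.0328] toolz [-0.1486  0.0101 -0.9889] yaw -0.0448 F [-11.2  -0.1   5.7] w 0.0143 q [-0.485  0.869  0.339  1.559 -0.381  0.927 -0.029]
```

Step 1 has been held: about 10–13 N at the wrist, with the board stopped at roughly x = −6 mm. Now I'll release and lift.

Call:
{"method": "send_rows", "body": {"commands": [{"x": 0, "y": -0.1, "z": 0, "roll": 0, "grip": -0.3}, {"x": 0, "y": 0, "z": 0, "roll": 0, "grip": -0.1}, {"x": 0, "y": 0, "z": 0, "roll": 0, "grip": -0.1}, {"x": 0, "y": -0.4, "z": -3, "roll": 0, "grip": -0.1}, {"x": 0, "y": -0.4, "z": -3, "roll": 0, "grip": -0.5}, {"x": 0, "y": 0, "z": 0, "roll": 0, "grip": -1}]}}

```text
time_s: 22.15
eef_pos: [0.5989, 0.1756, 0.0946]
tool_rot: [-2.197, -2.097, 0.142]
wrist_force: [0.3, -0.2, -0.8]
gripper_width: 0.0263
```

```bash
python3 st.py; python3 snap.py 13 wrist; python3 - <<'E'
from h import *
print(back(load('wrist3'),[[421,150],[541,152]],[0,0.075]).round(3), back(load('scene0'),[[181,192],[207,265]],[.075,.075]).round(3))
E
```

```text
22.15 p [0.5989 0.1756 0.0946] toolz [-0.1367  0.0087 -0.9906] yaw -0.0463 F [ 0.3 -0.2 -0.8] w 0.0263 q [-0.499  0.794  0.37   1.518 -0.35   1.03  -0.056]
22.2 [0.5977 0.1755 0.0931] [-0.63 -0.64 -0.35] 0.0225
[[ 0.68  -0.172  0.   ]
 [ 0.758 -0.181  0.075]] [[ 0.684 -0.16   0.075]
 [ 0.712  0.062  0.075]]
```

View pics/wrist13.png

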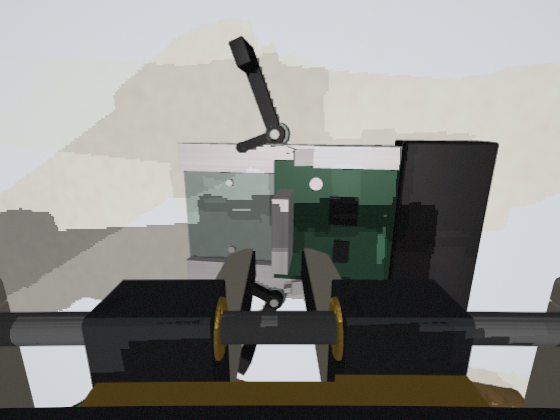

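```bash
sed -i 's/Ri=R.from_rotvec(\[0,0,dy\*i\/n\]).as_matrix()@Rt/Ri=Rt@R.from_rotvec([0,0,-dy*i\/n]).as_matrix()/' plan.py; cat > lev.py <<'E'
import numpy as np
D=np.array([.6442,.1735,-.052])
def d2w(q):
    c,s=np.cos(D[2]),np.sin(D[2]);q=np.asarray(q);return np.array([D[0]+c*q[0]-s*q[1],D[1]+s*q[0]+c*q[1]])
def tab(sg,th): return np.array([-.059-.054*np.cos(th),sg*(.07+.054*np.sin(th))])
def push(sg,th,off):  # TCP xy world for pusher centre off from tab centre on outer side
    t=np.array([np.sin(th),sg*np.cos(th)]);return d2w(tab(sg,th)+off*t)
def th_of(sg,p,off):
    from scipy.optimize import minimize_scalar
    return minimize_scalar(lambda th:np.linalg.norm(push(sg,th,off)-p[:2]),bounds=(-.2,1.5),method='bounded')
E
python3 -c "
from plan import *;from lev import *
p=push(1,1.204,.021);print(p)
plan([p[0],p[1],.09],-1.05,grip=-1,step=3)"
```

```text
[0.59216653 0.30432049]
from [0.5977 0.1755 0.0931] yaw -0.0464 rows: [{"x": 2.14, "y": -0.18, "z": 0.08, "roll": 0.167, "grip": -1}, {"x": 2.08, "y": -0.54, "z": 0.08, "roll": 0.167, "grip": -1}, {"x": 1.96, "y": -0.87, "z": 0.08, "roll": 0.167, "grip": -1}, {"x": 1.79, "y": -1.19, "z": 0.08, "roll": 0.167, "grip": -1}, {"x": 1.57, "y": -1.47, "z": 0.08, "roll": 0.167, "grip": -1}, {"x": 1.3, "y": -1.71, "z": 0.08, "roll": 0.167, "grip": -1}]
```

Call:
{"method": "send_rows", "body": {"commands": [{"x": 2.1, "y": -0.2, "z": -0.2, "roll": 0.167, "grip": -1}, {"x": 2.1, "y": -0.5, "z": 0, "roll": 0.167, "grip": -1}, {"x": 2.0, "y": -0.9, "z": 0, "roll": 0.167, "grip": -1}, {"x": 1.8, "y": -1.2, "z": 0, "roll": 0.167, "grip": -1}, {"x": 1.6, "y": -1.5, "z": 0, "roll": 0.167, "grip": -1}, {"x": 1.3, "y": -1.7, "z": 0, "roll": 0.167, "grip": -1}, {"x": 0, "y": 0, "z": 0, "roll": 0, "grip": -1}]}}

```text
time_s: 23.08
eef_pos: [0.5915, 0.3062, 0.0849]
tool_rot: [-3.004, -0.747, 0.227]
wrist_force: [1.5, -0.4, 0.1]
gripper_width: 0.0002
```

```bash
python3 st.py;python3 -c "
from plan import *;from lev import *
p=push(1,1.204,.021);print(p)
plan([p[0],p[1],.032],-1.05,grip=-1,step=3)"
```

```text
23.07 p [0.5915 0.3062 0.0849] toolz [-0.1509  0.0016 -0.9885] yaw -1.0879 F [ 1.5 -0.4  0.1] w 0.0002 q [-0.79   0.924  0.644  1.383 -0.6    1.181 -1.112]
[0.59216653 0.30432049]
from [0.5915 0.3062 0.0849] yaw -1.0879 rows: [{"x": 0.34, "y": 0.29, "z": 2.61, "roll": -0.019, "grip": -1}, {"x": 0.33, "y": 0.3, "z": 2.61, "roll": -0.019, "grip": -1}]
```

Call:
{"method": "send_rows", "body": {"commands": [{"x": 0.4, "y": 0.3, "z": 2.4, "roll": 0, "grip": -1}, {"x": 0.4, "y": 0.3, "z": 2.4, "roll": 0, "grip": -1}, {"x": 0, "y": 0, "z": 0, "roll": 0, "grip": -1}]}}

```text
time_s: 23.45
eef_pos: [0.5939, 0.2996, 0.0327]
tool_rot: [-3.005, -0.755, 0.232]
wrist_force: [0.8, 0.0, -0.5]
gripper_width: 0.0007
```

```bash
python3 st.py; python3 snap.py 14 wrist side; python3 -c "
from h import *
crop(load('side14'),140,170,180,130,4.4,'pics/s14.png')"
```

```text
23.45 p [0.5939 0.2996 0.0327] toolz [-0.1526 -0.0029 -0.9883] yaw -1.0834 F [ 0.8  0.  -0.5] w 0.0007 q [-0.771  0.984  0.616  1.411 -0.629  1.101 -1.074]
23.55 [0.5957 0.3004 0.0352] [-0.09 -0.07  0.67] 0.0003
```

View pics/wrist14.png

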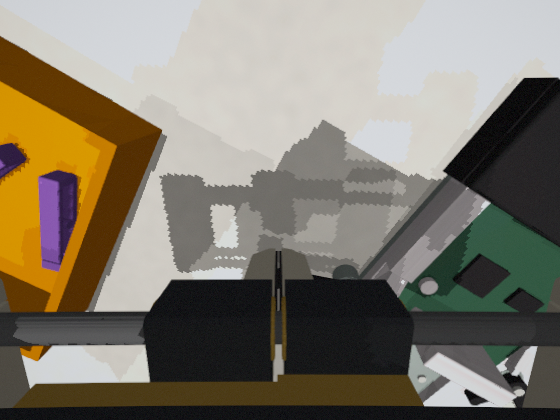

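View pics/s14.png

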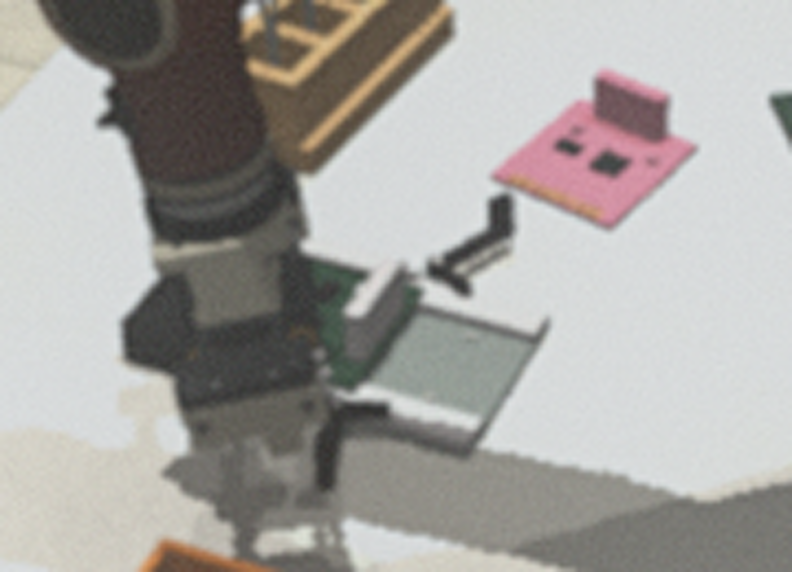

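```bash
cat > arc.py <<'E'
import sys,json
from plan import *; from lev import *
sg=int(sys.argv[1]);ths=[float(a) for a in sys.argv[3:]];off=float(sys.argv[2]);Z=.033;k=.85
o=get_obs();Rt=R.from_rotvec(o["tool_rot"]).as_matrix();p=o["eef_pos"].copy()
f=th_of(sg,p,off);print("p",p.round(4),"now th",round(f.x,3),"dist",round(f.fun,4),"F",o["wrist_force"].round(1),"yaw",round(yaw_y(Rt),3),'t',round(o['time_s'],2),"z",Rt[:,2].round(3))
rows=[]
for th in ths:
    t=np.append(push(sg,th,off),Z);y=D[2]-sg*th*k
    dy=y-yaw_y(Rt);dy=(dy+np.pi)%(2*np.pi)-np.pi;dy=np.clip(dy,-.17,.17)
    v=Rt.T@(t-p)*100
    rows.append(dict(x=round(v[0],1),y=round(v[1],1),z=round(v[2],1),roll=round(-dy,2),grip=-1))
    p=t;Rt=Rt@R.from_rotvec([0,0,-dy]).as_matrix()
print(json.dumps(rows))
E
python3 arc.py 1 .0125 1.25 1.15 1.05 .95 .85
```

```text
p [0.5957 0.3004 0.0352] now th 1.417 dist 0.0011 F [-0.1 -0.1  0.7] yaw -1.084 t 23.55 z [-0.148 -0.001 -0.989]
[{"x": -0.7, "y": -0.5, "z": 0.4, "roll": 0.03, "grip": -1}, {"x": -0.5, "y": -0.2, "z": 0.1, "roll": -0.08, "grip": -1}, {"x": -0.5, "y": -0.2, "z": 0.1, "roll": -0.09, "grip": -1}, {"x": -0.5, "y": -0.2, "z": 0.1, "roll": -0.09, "grip": -1}, {"x": -0.5, "y": -0.2, "z": 0.1, "roll": -0.09, "grip": -1}]
```

Call:
{"method": "send_rows", "body": {"commands": [{"x": -0.7, "y": -0.5, "z": 0.3, "roll": 0.03, "grip": -1}, {"x": -0.5, "y": -0.2, "z": 0.1, "roll": -0.08, "grip": -1}, {"x": -0.5, "y": -0.2, "z": 0.1, "roll": -0.09, "grip": -1}, {"x": -0.6, "y": -0.2, "z": 0.1, "roll": -0.09, "grip": -1}]}}

```text
time_s: 24.05
eef_pos: [0.5752, 0.2999, 0.0372]
tool_rot: [-2.884, -1.098, 0.186]
wrist_force: [2.5, 1.2, -2.4]
gripper_width: 0.0004
```

```bash
python3 arc.py 1 .0125 .85 .75 .65 .55 .45 .35
```

```text
p [0.5752 0.2999 0.0372] now th 1.04 dist 0.0003 F [ 2.5  1.2 -2.4] yaw -0.848 t 24.05 z [-0.13   0.004 -0.992]
[{"x": -0.9, "y": -0.4, "z": 0.5, "roll": -0.07, "grip": -1}, {"x": -0.5, "y": -0.2, "z": 0.1, "roll": -0.08, "grip": -1}, {"x": -0.5, "y": -0.2, "z": 0.1, "roll": -0.08, "grip": -1}, {"x": -0.5, "y": -0.1, "z": 0.1, "roll": -0.08, "grip": -1}, {"x": -0.5, "y": -0.1, "z": 0.0, "roll": -0.08, "grip": -1}, {"x": -0.5, "y": -0.1, "z": 0.0, "roll": -0.08, "grip": -1}]
```

Call:
{"method": "send_rows", "body": {"commands": [{"x": -0.8, "y": -0.4, "z": 0.5, "roll": -0.07, "grip": -1}, {"x": -0.6, "y": -0.2, "z": 0.2, "roll": -0.08, "grip": -1}, {"x": -0.6, "y": -0.2, "z": 0.1, "roll": -0.08, "grip": -1}, {"x": -0.6, "y": -0.1, "z": 0.1, "roll": -0.08, "grip": -1}]}}

```text
time_s: 24.55
eef_pos: [0.5563, 0.2927, 0.0369]
tool_rot: [-2.659, -1.539, 0.131]
wrist_force: [1.2, 2.5, -2.5]
gripper_width: 0.0007
```

```bash
python3 arc.py 1 .0125 .55 .45 .35 .25 
```

```text
p [0.5563 0.2927 0.0369] now th 0.677 dist 0.0011 F [ 1.2  2.5 -2.5] yaw -0.524 t 24.55 z [-0.107  0.015 -0.994]
[{"x": -0.7, "y": -0.1, "z": 0.4, "roll": -0.0, "grip": -1}, {"x": -0.5, "y": -0.1, "z": 0.0, "roll": -0.08, "grip": -1}, {"x": -0.5, "y": -0.1, "z": 0.0, "roll": -0.08, "grip": -1}, {"x": -0.5, "y": -0.1, "z": 0.0, "roll": -0.08, "grip": -1}]
```

Call:
{"method": "send_rows", "body": {"commands": [{"x": -0.7, "y": -0.1, "z": 0.5, "roll": -0.02, "grip": -1}, {"x": -0.6, "y": -0.1, "z": 0.2, "roll": -0.07, "grip": -1}, {"x": -0.6, "y": -0.1, "z": 0.1, "roll": -0.08, "grip": -1}, {"x": -0.6, "y": -0.1, "z": 0.1, "roll": -0.08, "grip": -1}]}}

```text
time_s: 25.05
eef_pos: [0.5431, 0.2777, 0.0337]
tool_rot: [-2.431, -1.861, 0.093]
wrist_force: [2.0, 2.9, 1.2]
gripper_width: 0.0007
```

```bash
python3 arc.py 1 .0125 .2 .12 .05 0
```

```text
p [0.5431 0.2777 0.0337] now th 0.318 dist 0.0001 F [2.  2.9 1.2] yaw -0.264 t 25.05 z [-0.096  0.026 -0.995]
[{"x": -0.6, "y": -0.2, "z": 0.1, "roll": -0.04, "grip": -1}, {"x": -0.4, "y": -0.1, "z": 0.0, "roll": -0.07, "grip": -1}, {"x": -0.4, "y": -0.1, "z": 0.0, "roll": -0.06, "grip": -1}, {"x": -0.3, "y": -0.1, "z": 0.0, "roll": -0.04, "grip": -1}]
```

Call:
{"method": "send_rows", "body": {"commands": [{"x": -0.6, "y": -0.2, "z": 0.1, "roll": -0.05, "grip": -1}, {"x": -0.4, "y": -0.1, "z": 0, "roll": -0.06, "grip": -1}]}}

```text
time_s: 25.3
eef_pos: [0.5405, 0.2742, 0.0345]
tool_rot: [-2.32, -1.993, 0.064]
wrist_force: [2.7, 6.7, -4.3]
gripper_width: 0.0007
```

```bash
python3 arc.py 1 .0125 .12 .05 0
```

```text
p [0.5405 0.2742 0.0345] now th 0.241 dist 0.0004 F [ 2.7  6.7 -4.3] yaw -0.15 t 25.3 z [-0.085  0.035 -0.996]
[{"x": -0.7, "y": -0.2, "z": 0.1, "roll": 0.0, "grip": -1}, {"x": -0.4, "y": -0.1, "z": -0.0, "roll": -0.06, "grip": -1}, {"x": -0.3, "y": -0.1, "z": -0.0, "roll": -0.04, "grip": -1}]
```

Call:
{"method": "send_rows", "body": {"commands": [{"x": -0.6, "y": -0.1, "z": 0.1, "roll": -0.03, "grip": -1}]}}

```text
time_s: 25.42
eef_pos: [0.5399, 0.274, 0.0344]
tool_rot: [-2.285, -2.029, 0.047]
wrist_force: [3.8, 9.2, -0.8]
gripper_width: 0.0007
```

Call:
{"method": "send_rows", "body": {"commands": [{"x": -0.6, "y": -0.1, "z": 0.1, "roll": -0.03, "grip": -1}]}}

```text
time_s: 25.55
eef_pos: [0.5397, 0.2743, 0.0345]
tool_rot: [-2.25, -2.063, 0.029]
wrist_force: [2.3, 9.6, -0.2]
gripper_width: 0.0007
```

```bash
python3 arc.py 1 .0125 .12 .05 0
```

```text
p [0.5397 0.2743 0.0345] now th 0.235 dist 0.0011 F [ 2.3  9.6 -0.2] yaw -0.085 t 25.55 z [-0.074  0.052 -0.996]
[{"x": -0.6, "y": -0.1, "z": 0.1, "roll": 0.07, "grip": -1}, {"x": -0.4, "y": -0.1, "z": -0.0, "roll": -0.06, "grip": -1}, {"x": -0.3, "y": -0.1, "z": -0.0, "roll": -0.04, "grip": -1}]
```

Call:
{"method": "send_rows", "body": {"commands": [{"x": -1.0, "y": -0.1, "z": 0.1, "roll": 0, "grip": -1}]}}

```text
time_s: 25.68
eef_pos: [0.5393, 0.273, 0.0347]
tool_rot: [-2.244, -2.063, 0.009]
wrist_force: [2.4, 13.3, -0.8]
gripper_width: 0.0005
```

```bash
python3 arc.py 1 .0125 .12 .05 0
```

```text
p [0.5393 0.273  0.0347] now th 0.212 dist 0.0008 F [ 2.4 13.3 -0.8] yaw -0.082 t 25.68 z [-0.067  0.065 -0.996]
[{"x": -0.5, "y": -0.1, "z": 0.1, "roll": 0.07, "grip": -1}, {"x": -0.4, "y": -0.1, "z": -0.0, "roll": -0.06, "grip": -1}, {"x": -0.3, "y": -0.1, "z": -0.0, "roll": -0.04, "grip": -1}]
```

Call:
{"method": "send_rows", "body": {"commands": [{"x": -1.1, "y": -0.1, "z": 0.1, "roll": 0, "grip": -1}]}}

```text
time_s: 25.8
eef_pos: [0.5389, 0.2715, 0.0349]
tool_rot: [-2.237, -2.063, -0.012]
wrist_force: [3.7, 13.8, -0.8]
gripper_width: 0.0003
```

```bash
python3 arc.py 1 .0125 .12 .05 0
```

```text
p [0.5389 0.2715 0.0349] now th 0.184 dist 0.0004 F [ 3.7 13.8 -0.8] yaw -0.078 t 25.8 z [-0.061  0.078 -0.995]
[{"x": -0.4, "y": -0.1, "z": 0.2, "roll": 0.08, "grip": -1}, {"x": -0.4, "y": -0.1, "z": -0.0, "roll": -0.06, "grip": -1}, {"x": -0.3, "y": -0.1, "z": -0.0, "roll": -0.04, "grip": -1}]
```

Call:
{"method": "send_rows", "body": {"commands": [{"x": -1.1, "y": -0.1, "z": 0.1, "roll": 0.03, "grip": -1}, {"x": -1.1, "y": -0.1, "z": 0.1, "roll": 0.03, "grip": -1}]}}

```text
time_s: 26.05
eef_pos: [0.539, 0.2691, 0.0352]
tool_rot: [-2.284, -1.994, -0.052]
wrist_force: [4.9, 14.0, -3.4]
gripper_width: 0.0004
```

```bash
python3 arc.py 1 .0125 .12 .05 0
```

```text
p [0.539  0.2691 0.0352] now th 0.146 dist 0.0006 F [ 4.9 14.  -3.4] yaw -0.133 t 26.05 z [-0.045  0.105 -0.993]
[{"x": -0.1, "y": -0.1, "z": 0.2, "roll": 0.02, "grip": -1}, {"x": -0.4, "y": -0.1, "z": -0.0, "roll": -0.06, "grip": -1}, {"x": -0.3, "y": -0.1, "z": -0.0, "roll": -0.04, "grip": -1}]
```

Call:
{"method": "send_rows", "body": {"commands": [{"x": 1.0, "y": 0, "z": -0.5, "roll": 0, "grip": -1}, {"x": 0.5, "y": 0, "z": -3, "roll": 0, "grip": -1}, {"x": 0, "y": 0, "z": -3, "roll": 0, "grip": -1}]}}

```text
time_s: 26.42
eef_pos: [0.5403, 0.277, 0.1011]
tool_rot: [-2.283, -1.993, -0.04]
wrist_force: [-0.5, 0.4, 0.3]
gripper_width: 0.0007
```

```bash
python3 snap.py 15 wrist; python3 -c "
from plan import *;from lev import *
p=push(-1,1.103,.023);print(p)
plan([p[0],p[1],.095],.85,grip=-1,step=3.5)"
```

```text
26.475 [0.543  0.2769 0.1052] [0.96 0.4  1.71] 0.0009
[0.57478158 0.04836936]
from [0.543  0.2769 0.1052] yaw -0.1331 rows: [{"x": -3.17, "y": 0.89, "z": -0.21, "roll": -0.14, "grip": -1}, {"x": -3.26, "y": 0.44, "z": -0.21, "roll": -0.14, "grip": -1}, {"x": -3.29, "y": -0.02, "z": -0.21, "roll": -0.14, "grip": -1}, {"x": -3.26, "y": -0.48, "z": -0.21, "roll": -0.14, "grip": -1}, {"x": -3.16, "y": -0.93, "z": -0.21, "roll": -0.14, "grip": -1}, {"x": -3.0, "y": -1.37, "z": -0.21, "roll": -0.14, "grip": -1}, {"x": -2.77, "y": -1.77, "z": -0.21, "roll": -0.14, "grip": -1}]
```

View pics/wrist15.png

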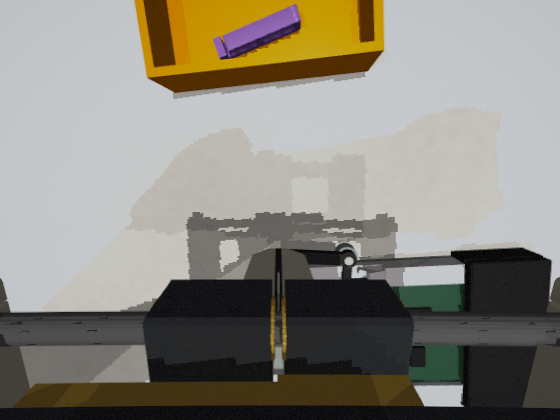

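Call:
{"method": "send_rows", "body": {"commands": [{"x": -3.2, "y": 0.9, "z": -0.2, "roll": -0.14, "grip": -1}, {"x": -3.3, "y": 0.4, "z": 0, "roll": -0.14, "grip": -1}, {"x": -3.3, "y": 0, "z": 0, "roll": -0.14, "grip": -1}, {"x": -3.3, "y": -0.5, "z": 0, "roll": -0.14, "grip": -1}, {"x": -3.2, "y": -0.9, "z": 0, "roll": -0.14, "grip": -1}, {"x": -3.0, "y": -1.4, "z": 0, "roll": -0.14, "grip": -1}, {"x": -2.6, "y": -1.7, "z": 0, "roll": -0.14, "grip": -1}, {"x": 0, "y": 0, "z": 0, "roll": 0, "grip": -1}]}}

```text
time_s: 27.48
eef_pos: [0.5716, 0.0371, 0.0812]
tool_rot: [-1.048, -2.874, -0.105]
wrist_force: [0.8, 0.4, -0.2]
gripper_width: 0.0006
```

```bash
python3 st.py; python3 snap.py 16 wrist; python3 -c "
from plan import *;from lev import *
p=push(-1,1.103,.023)
plan([p[0],p[1],.034],.85,grip=-1,step=3.5)"
```

```text
27.48 p [0.5716 0.0371 0.0812] toolz [-0.0528  0.092  -0.9944] yaw 0.8698 F [ 0.8  0.4 -0.2] w 0.0006 q [-0.075  0.684  0.039  1.756 -0.174  0.758  0.957]
27.525 [0.5714 0.0397 0.0813] [ 0.17  0.33 -0.77] 0.0011
from [0.5714 0.0397 0.0813] yaw 0.8721 rows: [{"x": -0.09, "y": 0.35, "z": 2.38, "roll": 0.011, "grip": -1}, {"x": -0.09, "y": 0.35, "z": 2.38, "roll": 0.011, "grip": -1}]
```

View pics/wrist16.png

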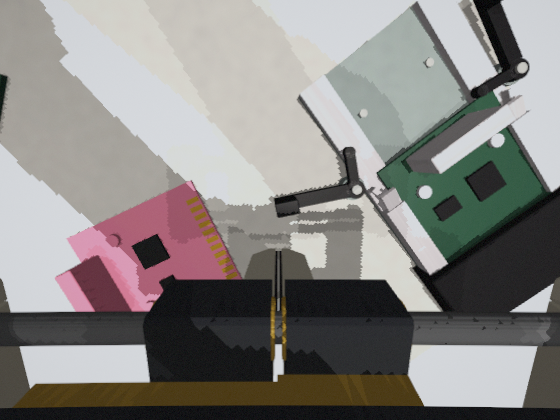

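Call:
{"method": "send_rows", "body": {"commands": [{"x": -0.2, "y": 0.3, "z": 2.4, "roll": 0.01, "grip": -1}, {"x": -0.1, "y": 0.3, "z": 2.2, "roll": 0, "grip": -1}, {"x": 0, "y": 0, "z": 0, "roll": 0, "grip": -1}]}}

```text
time_s: 27.9
eef_pos: [0.5737, 0.052, 0.0351]
tool_rot: [-1.056, -2.867, -0.109]
wrist_force: [0.0, 0.5, 0.4]
gripper_width: 0.0004
```

```bash
python3 arc.py -1 .0125 1.1 1.0 .9 .8 .7
```

```text
p [0.5737 0.052  0.0351] now th 1.252 dist 0.0002 F [0.  0.5 0.4] yaw 0.863 t 27.9 z [-0.055  0.096 -0.994]
[{"x": 0.7, "y": -0.4, "z": 0.3, "roll": -0.02, "grip": -1}, {"x": 0.5, "y": -0.2, "z": 0.0, "roll": 0.08, "grip": -1}, {"x": 0.5, "y": -0.2, "z": 0.1, "roll": 0.09, "grip": -1}, {"x": 0.5, "y": -0.2, "z": 0.1, "roll": 0.09, "grip": -1}, {"x": 0.5, "y": -0.2, "z": 0.1, "roll": 0.09, "grip": -1}]
```

Call:
{"method": "send_rows", "body": {"commands": [{"x": 0.7, "y": -0.4, "z": 0.3, "roll": 0, "grip": -1}, {"x": 0.6, "y": -0.2, "z": 0.1, "roll": 0.08, "grip": -1}, {"x": 0.6, "y": -0.2, "z": 0.1, "roll": 0.09, "grip": -1}, {"x": 0.6, "y": -0.2, "z": 0.1, "roll": 0.09, "grip": -1}, {"x": 0.6, "y": -0.2, "z": 0.1, "roll": 0.09, "grip": -1}]}}

```text
time_s: 28.52
eef_pos: [0.5493, 0.0633, 0.0353]
tool_rot: [-1.562, -2.638, -0.09]
wrist_force: [1.2, -2.2, -2.4]
gripper_width: 0.0005
```

```bash
python3 arc.py -1 .0125 .6 .5 .4 .3
```

```text
p [0.5493 0.0633 0.0353] now th 0.755 dist 0.0014 F [ 1.2 -2.2 -2.4] yaw 0.501 t 28.52 z [-0.034  0.088 -0.995]
[{"x": 0.7, "y": -0.4, "z": 0.3, "roll": 0.04, "grip": -1}, {"x": 0.5, "y": -0.1, "z": 0.0, "roll": 0.09, "grip": -1}, {"x": 0.5, "y": -0.1, "z": 0.1, "roll": 0.09, "grip": -1}, {"x": 0.5, "y": -0.1, "z": 0.1, "roll": 0.09, "grip": -1}]
```

Call:
{"method": "send_rows", "body": {"commands": [{"x": 0.7, "y": -0.4, "z": 0.3, "roll": 0.04, "grip": -1}, {"x": 0.6, "y": -0.1, "z": 0.1, "roll": 0.08, "grip": -1}, {"x": 0.6, "y": -0.1, "z": 0.1, "roll": 0.08, "grip": -1}, {"x": 0.6, "y": -0.1, "z": 0.1, "roll": 0.08, "grip": -1}]}}

```text
time_s: 29.02
eef_pos: [0.5342, 0.0808, 0.0342]
tool_rot: [-1.93, -2.386, -0.076]
wrist_force: [1.0, -1.6, -1.2]
gripper_width: 0.0006
```

```bash
python3 arc.py -1 .0125 .3 .2 .1
```

```text
p [0.5342 0.0808 0.0342] now th 0.324 dist 0.0014 F [ 1.  -1.6 -1.2] yaw 0.211 t 29.02 z [-0.024  0.084 -0.996]
[{"x": 0.1, "y": -0.2, "z": 0.1, "roll": 0.01, "grip": -1}, {"x": 0.5, "y": -0.1, "z": 0.0, "roll": 0.09, "grip": -1}, {"x": 0.5, "y": -0.1, "z": 0.0, "roll": 0.09, "grip": -1}]
```

Call:
{"method": "send_rows", "body": {"commands": [{"x": 0.6, "y": -0.1, "z": 0.1, "roll": 0.05, "grip": -1}, {"x": 0.8, "y": -0.1, "z": 0.1, "roll": 0.05, "grip": -1}]}}

```text
time_s: 29.28
eef_pos: [0.5306, 0.0912, 0.0344]
tool_rot: [-2.057, -2.285, -0.07]
wrist_force: [2.8, -10.3, 0.1]
gripper_width: 0.0006
```

```bash
python3 arc.py -1 .0125  .1 0
```

```text
p [0.5306 0.0912 0.0344] now th 0.118 dist 0.002 F [  2.8 -10.3   0.1] yaw 0.105 t 29.27 z [-0.019  0.079 -0.997]
[{"x": 0.1, "y": -0.2, "z": 0.1, "roll": 0.07, "grip": -1}, {"x": 0.5, "y": -0.1, "z": 0.0, "roll": 0.09, "grip": -1}]
```

Call:
{"method": "send_rows", "body": {"commands": [{"x": 1.0, "y": -0.1, "z": 0.1, "roll": 0.05, "grip": -1}, {"x": 1.0, "y": -0.1, "z": 0.1, "roll": 0.02, "grip": -1}]}}

```text
time_s: 29.52
eef_pos: [0.5295, 0.0932, 0.0346]
tool_rot: [-2.167, -2.212, -0.051]
wrist_force: [2.2, -16.3, -0.1]
gripper_width: 0.0001
```

```bash
python3 arc.py -1 .0125  .1 0
```

```text
p [0.5295 0.0932 0.0346] now th 0.077 dist 0.0016 F [  2.2 -16.3  -0.1] yaw 0.021 t 29.52 z [-0.009  0.055 -0.998]
[{"x": -0.2, "y": -0.1, "z": 0.1, "roll": -0.01, "grip": -1}, {"x": 0.5, "y": -0.1, "z": 0.0, "roll": 0.08, "grip": -1}]
```

Call:
{"method": "send_rows", "body": {"commands": [{"x": 1.0, "y": -0.1, "z": 0.1, "roll": -0.01, "grip": -1}]}}

```text
time_s: 29.65
eef_pos: [0.5296, 0.0932, 0.0347]
tool_rot: [-2.172, -2.224, -0.043]
wrist_force: [1.7, -15.6, 0.4]
gripper_width: -0.0001
```

```bash
python3 arc.py -1 .0125  .1 0; python3 snap.py 17 wrist scene; python3 -c "
from h import *
crop(load('scene17'),195,225,140,125,5,'pics/sc17.png')"
```

```text
p [0.5296 0.0932 0.0347] now th 0.077 dist 0.0016 F [  1.7 -15.6   0.4] yaw 0.024 t 29.65 z [-0.004  0.042 -0.999]
[{"x": -0.2, "y": -0.1, "z": 0.2, "roll": -0.01, "grip": -1}, {"x": 0.5, "y": -0.1, "z": 0.0, "roll": 0.08, "grip": -1}]
29.75 [0.5295 0.0935 0.0347] [  1.45 -15.09  -0.05] 0.0004
```

View pics/wrist17.png

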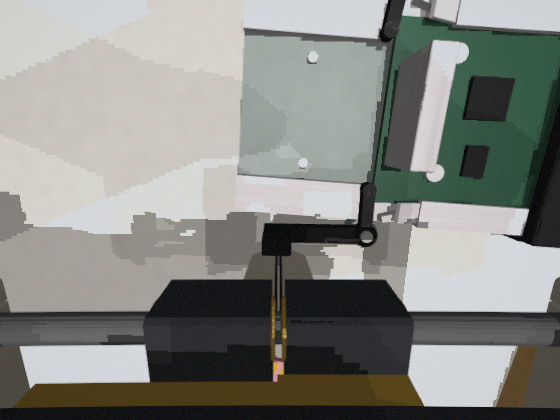

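View pics/sc17.png

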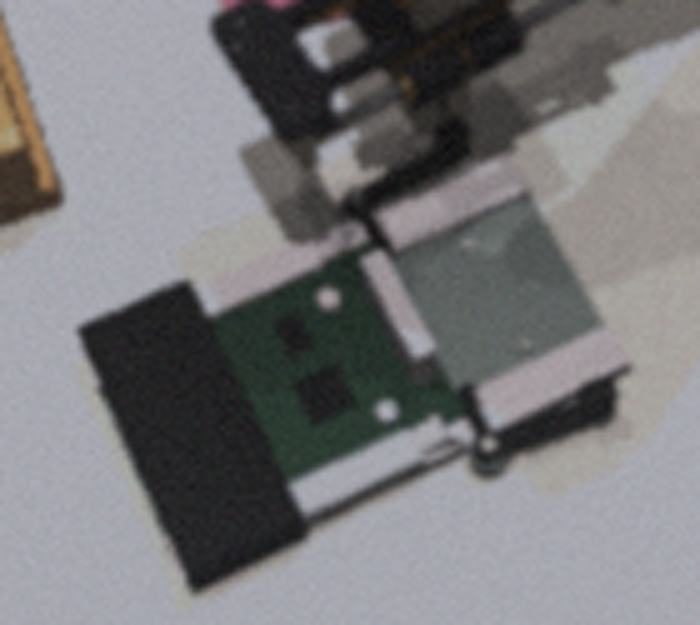

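```bash
python3 -c "
from h import *
crop(load('wrist17'),230,150,190,110,4.2,'pics/w17a.png')"
```

View pics/w17a.png

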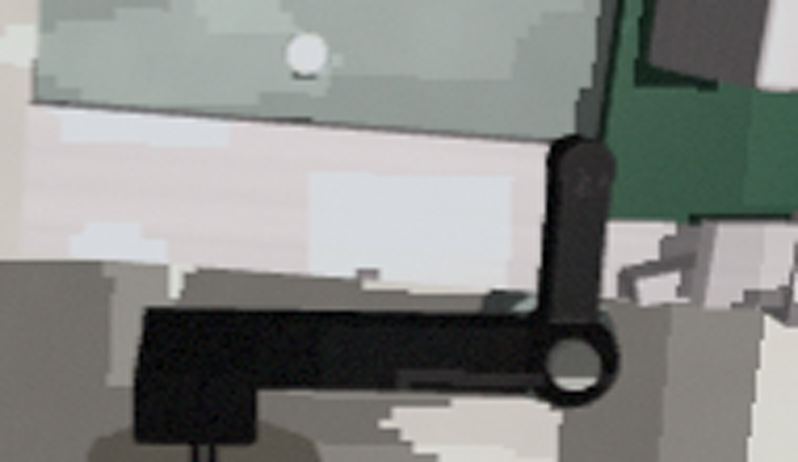

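```bash
python3 - <<'E'
from h import *
c=load('wrist17');f=lambda L:np.array(L)/4.2+[230,150]
def ang(L,z):
    a=back(c,f(L),z);d=a[1]-a[0];return a.round(4).tolist(),np.arctan2(d[1],d[0]).round(4)
print('ledge',ang([[30,102],[545,140]],.014))
print('bar in',ang([[290,311],[530,317]],.0225),'bar out',ang([[260,388],[400,388]],.0225))
P=back(c,f([[573,363]]),.0235)[0];N=back(c,f([[583,165]]),.0225)[0]
print('pivot',P.round(4),'nose',N.round(4),'ang from perp',(np.arctan2(N[1]-P[1],N[0]-P[0])-np.pi/2).round(4))
T=back(c,f([[195,380]]),.0465);print('tab',T.round(4))
# dock from ledge corner+pivot
d,e=fit(c,np.r_[f([[573,363]]),f([[30,102]])],np.array([(-.059,-.07,.0235),(-.14,-.04,.014)]),[.644,.173,-.054]);print('dock',d.round(4),e.round(1).tolist())
E
```

```text
ledge ([[0.502, 0.1413, 0.014], [0.5767, 0.1376, 0.014]], np.float64(-0.0497))
bar in ([[0.5402, 0.1132, 0.0225], [0.5745, 0.1132, 0.0225]], np.float64(-0.001)) bar out ([[0.5363, 0.1016, 0.0225], [0.5566, 0.1021, 0.0225]], np.float64(0.0252))
pivot [0.581  0.1068 0.0235] nose [0.5801 0.1353 0.0225] ang from perp 0.031
tab [[0.5268 0.1103 0.0465]]
dock [ 0.644   0.1733 -0.0571] [[0.2, 0.1], [-0.2, -0.1]]
```

Call:
{"method": "send_rows", "body": {"commands": [{"x": 1.3, "y": -0.1, "z": 0.1, "roll": 0, "grip": -1}]}}

```text
time_s: 29.88
eef_pos: [0.5294, 0.095, 0.0348]
tool_rot: [-2.191, -2.224, -0.032]
wrist_force: [1.5, -18.1, -0.2]
gripper_width: 0.0004
```

```bash
python3 arc.py -1 .0125  .1 0
```

```text
p [0.5294 0.095  0.0348] now th 0.044 dist 0.0019 F [  1.5 -18.1  -0.2] yaw 0.015 t 29.88 z [ 0.001  0.028 -1.   ]
[{"x": -0.3, "y": -0.1, "z": 0.2, "roll": -0.02, "grip": -1}, {"x": 0.5, "y": -0.1, "z": 0.0, "roll": 0.08, "grip": -1}]
```

Call:
{"method": "send_rows", "body": {"commands": [{"x": 1.3, "y": -0.1, "z": 0.1, "roll": 0, "grip": -1}]}}

```text
time_s: 30.0
eef_pos: [0.5292, 0.0961, 0.0349]
tool_rot: [-2.21, -2.224, -0.021]
wrist_force: [1.0, -18.7, 1.1]
gripper_width: 0.0004
```

```bash
python3 arc.py -1 .0125  .1 0
```

```text
p [0.5292 0.0961 0.0349] now th 0.023 dist 0.002 F [  1.  -18.7   1.1] yaw 0.006 t 30.0 z [ 0.005  0.014 -1.   ]
[{"x": -0.5, "y": -0.1, "z": 0.2, "roll": -0.03, "grip": -1}, {"x": 0.5, "y": -0.1, "z": 0.0, "roll": 0.08, "grip": -1}]
```

Call:
{"method": "send_rows", "body": {"commands": [{"x": 1.3, "y": -0.1, "z": 0.1, "roll": 0.02, "grip": -1}]}}

```text
time_s: 30.12
eef_pos: [0.5289, 0.0963, 0.0349]
tool_rot: [2.243, 2.189, 0.008]
wrist_force: [0.1, -20.8, 3.1]
gripper_width: 0.0004
```

```bash
python3 arc.py -1 .0125  .1 0
```

```text
p [0.5289 0.0963 0.0349] now th 0.018 dist 0.0017 F [  0.1 -20.8   3.1] yaw -0.024 t 30.12 z [ 0.009 -0.002 -1.   ]
[{"x": -0.5, "y": -0.1, "z": 0.2, "roll": -0.06, "grip": -1}, {"x": 0.5, "y": -0.1, "z": -0.0, "roll": 0.09, "grip": -1}]
```

Call:
{"method": "send_rows", "body": {"commands": [{"x": 1.3, "y": -0.1, "z": 0.1, "roll": 0.02, "grip": -1}]}}

```text
time_s: 30.25
eef_pos: [0.5287, 0.0963, 0.035]
tool_rot: [2.266, 2.145, -0.006]
wrist_force: [0.3, -20.1, 4.3]
gripper_width: 0.0004
```

```bash
python3 arc.py -1 .0125  .1 0
```

```text
p [0.5287 0.0963 0.035 ] now th 0.018 dist 0.0015 F [  0.3 -20.1   4.3] yaw -0.055 t 30.25 z [ 0.011 -0.018 -1.   ]
[{"x": -0.5, "y": -0.0, "z": 0.2, "roll": -0.09, "grip": -1}, {"x": 0.5, "y": -0.1, "z": -0.0, "roll": 0.08, "grip": -1}]
```

Call:
{"method": "send_rows", "body": {"commands": [{"x": -1.0, "y": 0, "z": -0.5, "roll": 0, "grip": -1}, {"x": -0.5, "y": 0, "z": -3, "roll": 0, "grip": -1}, {"x": 0, "y": 0, "z": -3, "roll": 0, "grip": -1}, {"x": 0, "y": 0, "z": 0, "roll": 0, "grip": -1}]}}

```text
time_s: 30.75
eef_pos: [0.5221, 0.0828, 0.1023]
tool_rot: [2.273, 2.149, -0.011]
wrist_force: [-0.3, 0.1, -0.3]
gripper_width: 0.0005
```

```bash
python3 snap.py 18 wrist scene; python3 -c "
from plan import *;from lev import *
p=push(1,.16,.027);print(p)
plan([p[0],p[1],.1],-.1,grip=-1,step=3.5)
from h import *
crop(load('scene18'),195,225,140,125,5,'pics/sc18.png')"
```

```text
30.85 [0.5207 0.0826 0.1003] [ 0.46 -1.03  0.59] 0.0004
[0.54180828 0.28422996]
from [0.5207 0.0826 0.1003] yaw -0.0557 rows: [{"x": 3.37, "y": 0.16, "z": -0.05, "roll": 0.007, "grip": -1}, {"x": 3.38, "y": 0.14, "z": -0.05, "roll": 0.007, "grip": -1}, {"x": 3.38, "y": 0.11, "z": -0.05, "roll": 0.007, "grip": -1}, {"x": 3.38, "y": 0.09, "z": -0.05, "roll": 0.007, "grip": -1}, {"x": 3.38, "y": 0.07, "z": -0.05, "roll": 0.007, "grip": -1}, {"x": 3.38, "y": 0.04, "z": -0.05, "roll": 0.007, "grip": -1}]
```

View pics/wrist18.png

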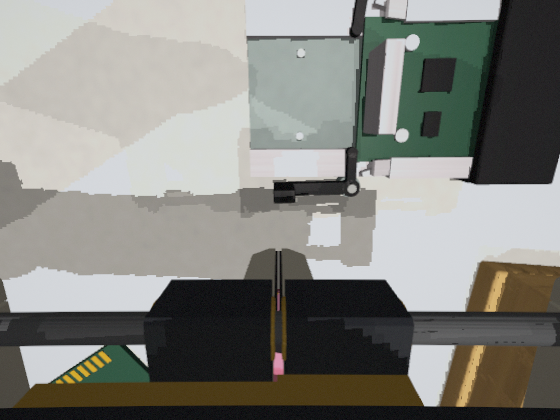

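Call:
{"method": "send_rows", "body": {"commands": [{"x": 3.4, "y": 0.2, "z": 0, "roll": 0.01, "grip": -1}, {"x": 3.4, "y": 0.1, "z": 0, "roll": 0.01, "grip": -1}, {"x": 3.4, "y": 0.1, "z": 0, "roll": 0.01, "grip": -1}, {"x": 3.4, "y": 0.1, "z": 0, "roll": 0, "grip": -1}, {"x": 3.4, "y": 0.1, "z": 0, "roll": 0, "grip": -1}, {"x": 3.0, "y": 0, "z": 0, "roll": 0, "grip": -1}, {"x": 0, "y": 0, "z": 0, "roll": 0, "grip": -1}]}}

```text
time_s: 31.72
eef_pos: [0.5326, 0.2891, 0.0862]
tool_rot: [-2.311, -2.124, 0.045]
wrist_force: [0.1, -0.5, -0.7]
gripper_width: 0.0002
```

```bash
python3 st.py; python3 -c "
from plan import *;from lev import *
p=push(1,.16,.027);print(p)
plan([p[0],p[1],.034],-.1,grip=-1,step=3.5)"
```

```text
31.73 p [0.5326 0.2891 0.0862] toolz [-0.0228 -0.0178 -0.9996] yaw -0.0843 F [ 0.1 -0.5 -0.7] w 0.0002 q [-0.813  0.753  0.474  1.681 -0.424  0.841 -0.238]
[0.54180828 0.28422996]
from [0.5326 0.2891 0.0862] yaw -0.0843 rows: [{"x": -0.15, "y": 0.54, "z": 2.6, "roll": 0.008, "grip": -1}, {"x": -0.15, "y": 0.54, "z": 2.6, "roll": 0.008, "grip": -1}]
```

Call:
{"method": "send_rows", "body": {"commands": [{"x": 0, "y": 0.5, "z": 2.6, "roll": 0, "grip": -1}, {"x": 0, "y": 0.4, "z": 2.3, "roll": 0, "grip": -1}, {"x": 0, "y": 0, "z": 0, "roll": 0, "grip": -1}]}}

```text
time_s: 32.1
eef_pos: [0.5383, 0.2828, 0.0336]
tool_rot: [-2.313, -2.121, 0.056]
wrist_force: [0.0, 0.6, 0.3]
gripper_width: 0.0005
```

```bash
python3 arc.py 1 .0125  .1 0; python3 snap.py 19 side; python3 -c "
from h import *
crop(load('side19'),140,170,180,130,4.4,'pics/s19.png')"
```

```text
p [0.5383 0.2828 0.0336] now th 0.342 dist 0.0069 F [0.  0.6 0.3] yaw -0.087 t 32.1 z [-0.028 -0.022 -0.999]
[{"x": -1.6, "y": 0.1, "z": 0.1, "roll": 0.05, "grip": -1}, {"x": -0.5, "y": -0.1, "z": 0.0, "roll": -0.09, "grip": -1}]
32.15 [0.539  0.283  0.0346] [ 0.92 -0.19  0.51] 0.0004
```

View pics/s19.png

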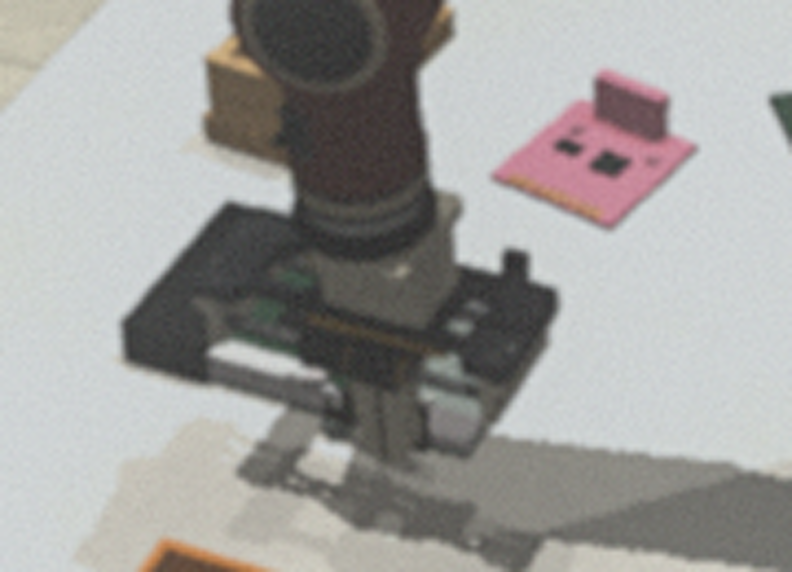

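Call:
{"method": "send_rows", "body": {"commands": [{"x": -0.8, "y": -0.1, "z": 0.1, "roll": 0.02, "grip": -1}, {"x": -0.8, "y": -0.1, "z": 0.1, "roll": 0, "grip": -1}]}}

```text
time_s: 32.4
eef_pos: [0.5359, 0.2671, 0.0345]
tool_rot: [-2.337, -2.096, 0.048]
wrist_force: [1.5, 3.2, -2.0]
gripper_width: 0.0005
```

```bash
python3 arc.py 1 .0125  .1 0
```

```text
p [0.5359 0.2671 0.0345] now th 0.092 dist 0.0014 F [ 1.5  3.2 -2. ] yaw -0.109 t 32.4 z [-0.024 -0.019 -1.   ]
[{"x": 0.0, "y": 0.2, "z": 0.1, "roll": 0.03, "grip": -1}, {"x": -0.5, "y": -0.1, "z": 0.0, "roll": -0.09, "grip": -1}]
```

Call:
{"method": "send_rows", "body": {"commands": [{"x": -1.1, "y": -0.1, "z": 0.1, "roll": 0, "grip": -1}]}}

```text
time_s: 32.52
eef_pos: [0.5352, 0.2638, 0.0348]
tool_rot: [-2.331, -2.095, 0.029]
wrist_force: [3.1, 18.3, -6.0]
gripper_width: 0.0001
```

```bash
python3 arc.py 1 .0125  .1 0
```

```text
p [0.5352 0.2638 0.0348] now th 0.032 dist 0.001 F [ 3.1 18.3 -6. ] yaw -0.106 t 32.52 z [-0.019 -0.007 -1.   ]
[{"x": 0.3, "y": 0.2, "z": 0.2, "roll": 0.03, "grip": -1}, {"x": -0.5, "y": -0.1, "z": 0.0, "roll": -0.09, "grip": -1}]
```

Call:
{"method": "send_rows", "body": {"commands": [{"x": -1.2, "y": -0.1, "z": 0.1, "roll": 0, "grip": -1}]}}

```text
time_s: 32.65
eef_pos: [0.5352, 0.2638, 0.035]
tool_rot: [-2.319, -2.098, 0.0]
wrist_force: [5.0, 19.7, -8.1]
gripper_width: 0.0007
```

```bash
python3 arc.py 1 .0125  .1 0
```

```text
p [0.5352 0.2638 0.035 ] now th 0.032 dist 0.001 F [ 5.  19.7 -8.1] yaw -0.1 t 32.65 z [-0.01   0.011 -1.   ]
[{"x": 0.3, "y": 0.2, "z": 0.2, "roll": 0.04, "grip": -1}, {"x": -0.5, "y": -0.1, "z": -0.0, "roll": -0.09, "grip": -1}]
```

Call:
{"method": "send_rows", "body": {"commands": [{"x": -1.3, "y": -0.1, "z": 0.1, "roll": 0, "grip": -1}]}}

```text
time_s: 32.78
eef_pos: [0.5352, 0.2639, 0.0351]
tool_rot: [-2.305, -2.102, -0.028]
wrist_force: [4.4, 18.1, -8.7]
gripper_width: 0.0005
```

```bash
python3 arc.py 1 .0125  .1 0
```

```text
p [0.5352 0.2639 0.0351] now th 0.034 dist 0.001 F [ 4.4 18.1 -8.7] yaw -0.092 t 32.77 z [-0.001  0.029 -1.   ]
[{"x": 0.3, "y": 0.2, "z": 0.2, "roll": 0.04, "grip": -1}, {"x": -0.5, "y": -0.1, "z": -0.0, "roll": -0.08, "grip": -1}]
```

Call:
{"method": "send_rows", "body": {"commands": [{"x": 1.0, "y": 0, "z": 0, "roll": 0, "grip": -1}, {"x": 0.8, "y": 0, "z": -2, "roll": 0, "grip": -1}, {"x": 0, "y": 0, "z": -4, "roll": 0, "grip": -1}, {"x": -2, "y": 1, "z": -5, "roll": 0, "grip": -1}, {"x": -3, "y": 1, "z": -4, "roll": -0.02, "grip": -1}, {"x": -2, "y": 0, "z": 0, "roll": -0.02, "grip": -1}, {"x": 0, "y": 0, "z": 0, "roll": 0, "grip": -1}, {"x": 0, "y": 0, "z": 0, "roll": 0, "grip": -1}]}}

```text
time_s: 33.78
eef_pos: [0.5504, 0.2009, 0.1913]
tool_rot: [-2.265, -2.15, -0.029]
wrist_force: [0.6, 0.1, 0.6]
gripper_width: 0.0006
```

```bash
python3 st.py; python3 snap.py 20 wrist side scene
```

```text
33.77 p [0.5504 0.2009 0.1913] toolz [ 6.000e-04  2.630e-02 -9.997e-01] yaw -0.0519 F [0.6 0.1 0.6] w 0.0006 q [-0.684  0.578  0.502  1.672 -0.355  0.972 -0.102]
33.925 [0.5502 0.2015 0.1907] [ 0.28  0.37 -0.98] 0.0001
```

View pics/wrist20.png

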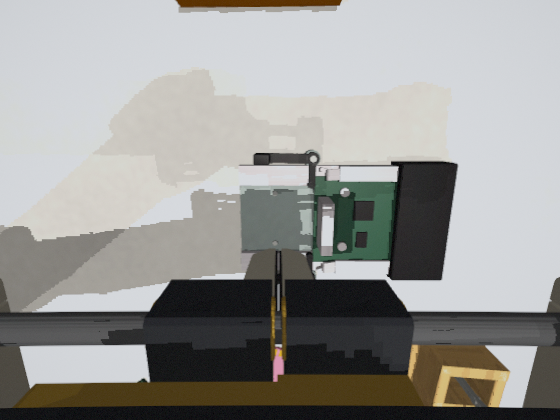

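Call:
{"method": "send_rows", "body": {"commands": [{"x": -3, "y": 1, "z": 0, "roll": 0, "grip": -1}, {"x": -3, "y": 1, "z": 0, "roll": 0, "grip": -1}, {"x": -2, "y": 1, "z": 0, "roll": 0, "grip": -1}, {"x": 0, "y": 0, "z": 0, "roll": 0, "grip": -1}, {"x": 0, "y": 0, "z": 0, "roll": 0, "grip": -1}]}}

```text
time_s: 34.55
eef_pos: [0.575, 0.1253, 0.1849]
tool_rot: [-2.248, -2.16, -0.021]
wrist_force: [-0.9, 1.0, -0.4]
gripper_width: -0.0
```

```bash
python3 st.py; python3 snap.py 21 wrist; python3 -c "
from h import *
crop(load('wrist21'),190,50,230,190,3.4,'pics/w21a.png')"
```

```text
34.55 p [0.575  0.1253 0.1849] toolz [-0.0069  0.0268 -0.9996] yaw -0.0401 F [-0.9  1.  -0.4] w -0.0 q [-0.537  0.593  0.49   1.663 -0.356  0.977  0.046]
34.6 [0.575  0.1251 0.1849] [-0.07 -0.01  0.  ] 0.0005
```

View pics/w21a.png

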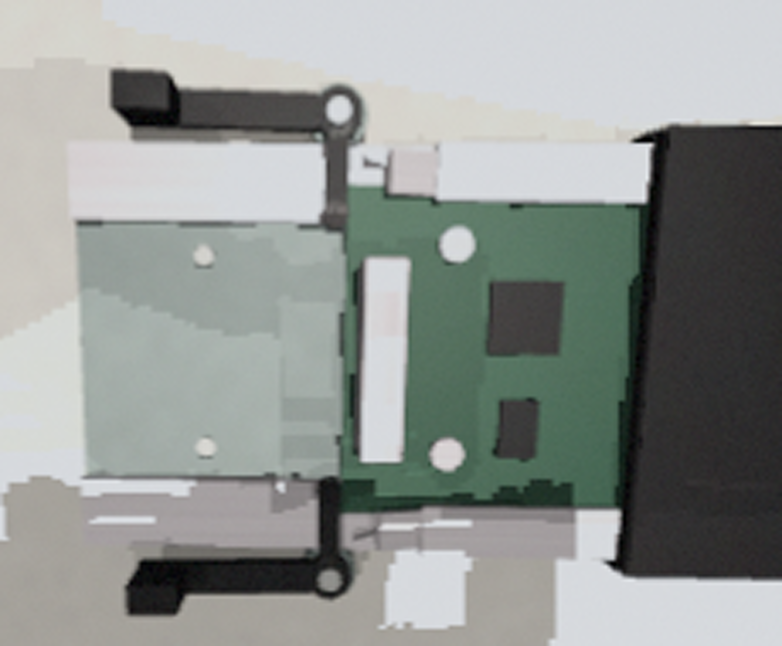

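```bash
python3 - <<'E'
from h import *
c=load('wrist21');f=lambda L:np.array(L)/3.4+[190,50]
def ang(n,L,z):
    a=back(c,f(L),z);d=a[1]-a[0];print(n,np.arctan2(d[1],d[0]).round(4))
ang('ledgeL',[[78,222],[320,222]],.014);ang('ledgeR',[[85,477],[318,478]],.014)
ang('L up',[[180,91],[325,96]],.0225);ang('L low',[[180,127],[320,130]],.0225)
ang('R up',[[185,560],[312,557]],.0225);ang('R low',[[185,593],[312,593]],.0225)
q=back(c,f([[340,109],[330,578]]),.0235);n=back(c,f([[336,217],[330,485]]),.0225)
d=q[0]-q[1];print('pivot sep',np.linalg.norm(d).round(4),'yaw',(np.arctan2(d[1],d[0])-np.pi/2).round(4));yaw=np.arctan2(d[1],d[0])-np.pi/2
for i in (0,1):
    v=n[i]-q[i];print('nose',i,np.hypot(*v[:2]).round(4),'ang vs inward',(np.arctan2(v[1],v[0])-yaw-(-np.pi/2 if i==0 else np.pi/2)).round(4))
P=np.array([[-.051,.028,.056],[-.039,.028,.056],[-.039,-.028,.056],[-.051,-.028,.056],[-.055,.05,.018],[-.055,-.05,.018]])
uv=f([[364,258],[410,258],[404,462],[359,462],[347,187],[341,510]])
r,e=fit(c,uv[:4],P[:4],[.64,.175,-.05]);print('board',r.round(4),e.round(1).tolist())
m=q.mean(0)[:2];R2=np.array([[np.cos(yaw),np.sin(yaw)],[-np.sin(yaw),np.cos(yaw)]])
print('board in dock',(R2@(r[:2]-m)+[-.059,0]).round(4),'yaw',(r[2]-yaw).round(4))
w=back(c,uv[4:],.018);print('rear corners dock',((w[:,:2]-m)@R2.T+[-.059,0]).round(4))
E
```

```text
ledgeL -0.0392
ledgeR -0.0425
L up -0.0723
L low -0.0602
R up -0.0135
R low -0.0376
pivot sep 0.1401 yaw -0.0531
nose 0 0.0295 ang vs inward -0.016
nose 1 0.0301 ang vs inward 0.0197
board [ 0.6428  0.1744 -0.0463] [[0.2, -0.4], [-0.2, -0.4], [-0.4, 0.5], [0.4, 0.4]]
board in dock [-0.0012  0.0007] yaw 0.0068
rear corners dock [[-0.0563  0.0494]
 [-0.0558 -0.0488]]
```

View pics/side20.png

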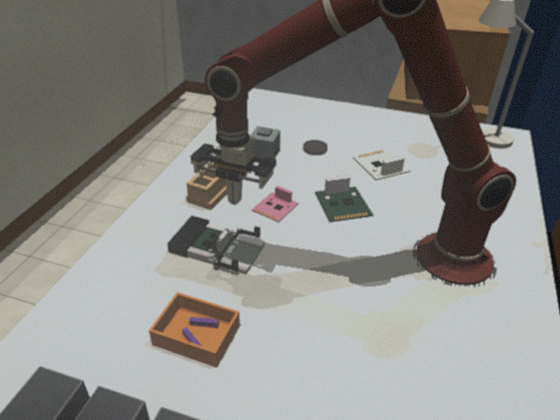

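```bash
python3 - <<'E'
from bench import arm,get_obs
print(arm.finish_job()); print(get_obs()["time_s"])
E
```

```text
the job is handed in; nothing more can be done
None
the job is handed in; nothing more can be done
```

The small green board looks fully home in the dock with both levers closed, and I handed the job in at about 34.6 s. The job reports no verdict, so this rests on my own measurements.

**What I did**
- I laid the board on the ledges, regripped it and slid it down the guides until it stopped hard on the strip, about 6 mm short of home.
- I pressed there with both levers open. The wrist read 8–13 N for about 1 s.
- I let go and swung the left lever most of the way in, then the right lever to its stop, then the left to its stop. The push was never more than about 21 N.

**Last checks (wrist camera)**

| Check | Measured | Limit |
|---|---|---|
| Board along dock x | −1.2 mm | ±3 mm |
| Board along dock y | +0.7 mm | ±3 mm |
| Board yaw | 0.007 rad | 0.05 rad |
| Levers | about 0.02–0.04 rad | 0.12 rad |

The gripper was clear at 18 cm height, and in the side view the things on the counter were where they started, as far as they could be seen. The arm partly hid the hemostat stand.

**Where readings were weak or disagreed**
- **Strip force:** I could not read the board-to-strip force directly. Taking off guide friction I put it at roughly 6–9 N, which is above the 5 N needed but not by much.
- **Dock position:** the three cameras differed by up to about 5 mm. I relied on the wrist camera's readings of board and dock together.
- **Tool tilt:** the tool drifted up to 0.15 rad off vertical during the pressing. The board still measured square to the dock afterwards, but I did not measure its height.

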